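# Put the open movements under the dust bell

## Robot

A 6-joint arm with a two-finger parallel gripper is mounted at the origin on the work surface. World frame = base frame: x ahead of the robot, y to its left, z up, the work surface at z = 0. Lengths are in mm, angles in rad, forces in N, time in s.
With the tool pointing down it reaches from about 350 to 875 mm from the base axis. Payload 15.5 kg.
Tool frame: the origin (TCP) lies at the very end of the fingers, on their centre line; the grasp point (between the pads) lies 19 mm behind it; x points along the fingers, z is the direction in which the jaws open and shut, and the axes are right-handed (so a half turn about x gives the same grasp; the last joint's range is limited). The gripper opens to 85 mm and grips with 20 to 120 N. Pads are 22 mm wide; open, the fingers measure 114 mm over their backs; the gripper's body (76 mm by 85 mm) begins 54 mm behind the grasp point. The pads swing forward as they close: fully open they stand 13 mm farther back than shut.
Start: joints at [-1.429, 0.494, 1.345, -0, 1.302, -0.096], TCP at [146.622, -607.56, 231.277] pointing down, gripper open.
Joint ranges: [-2.91, 2.91], [-0.82, 2.16], [0.22, 2.67], [-1.22, 4.37], [0.12, 2.79], [-3.08, 3.08]. Speed limits (rad/s): [1.89, 1.89, 2.57, 3.01, 3.01, 3.01].

## Interface

Orientations are given as [roll, pitch, yaw] about the fixed x, y, z axes, in that order (R = Rz(yaw) Ry(pitch) Rx(roll)).
In Python, from plant import state, grab_frame, sign_off gives the robot as it stands.
- The arm moves only by the tool send_rows, never from a script. Its argument "motion" is one flat list of numbers, 5 for each row, row after row: the shift along the world's x, y, z in cm, then the turn about the world's z in degrees, then the finger opening in cm, from 0 to 8.54. In form: [dx, dy, dz, turn, fingers, dx, dy, dz, turn, fingers, ...]. A call has 1 to 10 rows; each row shifts and turns the commanded pose from where the row before left it; what a row does not reach is not made up. A row lasts 1/8 s, in which the tool goes at most 62.5 mm and 10.7 degrees, less where a joint would pass 70% of its speed; a pose out of reach is approached as far as the arm can. A call with a gripper value outside its range is refused whole. The fingers move at their own pace and stop on an object; the grip force is fixed at half the most. Time passes only in rows, so rows that do not move let the fingers close. It gives the time, the measured TCP pose, the force and the opening at its end, in the units of the state.
- state(): the state, without advancing time (a new reading comes with each control period).
- grab_frame(name): name is "scene" or "top" or "wrist"; returns a dict with "img" (420x560x3 uint8, red, green, blue), "depth" (420x560 float32, mm along the optical axis (not along the pixel's ray), 0 where there is no reading), "camera_matrix" (3x3 intrinsics, pixels), "k1" (the pictures are not rectified: a ray, as slopes to the right and down, at radius r is drawn at 1 + k1 r^2 times it, then the intrinsics apply), "origin" and "attitude" of the camera in the world; the wrist camera has in their place "hand_eye" (4x4, takes a point from camera to tool coordinates, whose origin is the TCP and whose axes are the tool frame's). Camera axes: x right, y up, looking along -z (the intrinsics and any distortion apply to the point x, -y, -z); pixel columns grow to the right and rows downward; lengths in mm; the calibration is good to about 2 mm. A picture is of the moment at which its call begins: read the wrist's pose just before it.
- sign_off(): hands the job in, once; it reports no verdict.
The state is a dict: "time_s": time; "joint_pos": joint angles; "qvel": joint speeds; "tau": joint torques, N m; "tool_pos": TCP position; "orientation": TCP orientation; "force": force on the tool from outside, world axes, zero at the start; "ft_torque": the same for the moment, N m; "width": opening from 0.0 (shut) to 1.0 (fully open).
Only numpy, scipy, OpenCV 4.12 (cv2) and the standard library are available. Lean on these libraries where they do the work, as an engineer would, in place of code of your own. Each camera call takes 0.05 s, during which the arm holds its last target.

## Task

Put the three bare watch movements away for the night: set each one down gently, bridge side up, in the middle of the casing cushion of its size (smallest on smallest, largest on largest). Then set the clear bell down gently over all three, centred flat on its black base and without knocking them; leave the two cased watches where they lie.

Things in the scene. Friction and masses are not known exactly. Their poses are not given: they have to be found in the camera images.
- movement_small: small bare watch movement (no case, no hands): a gilt round disc 28 mm across and 8 mm thick, with silvery bridges, wheels and red jewels on its upper side; it may be gripped across its edge in any direction. It lies flat on the 2 mm black bench mat. Origin: centre of its underside; z is up out of the bridge side, yaw does not matter. The three movements differ in diameter (28, 36, 44 mm).
- movement_medium: medium bare watch movement (no case, no hands): a gilt round disc 36 mm across and 8 mm thick, with silvery bridges, wheels and red jewels on its upper side; it may be gripped across its edge in any direction. It lies flat on the 2 mm black bench mat. Origin: centre of its underside; z is up out of the bridge side, yaw does not matter. The three movements differ in diameter (28, 36, 44 mm).
- movement_large: large bare watch movement (no case, no hands): a gilt round disc 44 mm across and 8 mm thick, with silvery bridges, wheels and red jewels on its upper side; it may be gripped across its edge in any direction. It lies flat on the 2 mm black bench mat. Origin: centre of its underside; z is up out of the bridge side, yaw does not matter. The three movements differ in diameter (28, 36, 44 mm).
- cushion_small: small casing cushion, the place for the small movement: an aluminium puck 40 mm across and 10 mm high with a flat green pad on top (firm, no rim), standing fixed on the bell's base, 38 mm from the base's centre, 66 mm from the other two cushions' centres. Origin: centre of its underside; the pad is 10 mm above it. The three cushions differ in diameter (40, 48, 56 mm).
- cushion_medium: medium casing cushion, the place for the medium movement: an aluminium puck 48 mm across and 10 mm high with a flat green pad on top (firm, no rim), standing fixed on the bell's base, 38 mm from the base's centre, 66 mm from the other two cushions' centres. Origin: centre of its underside; the pad is 10 mm above it. The three cushions differ in diameter (40, 48, 56 mm).
- cushion_large: large casing cushion, the place for the large movement: an aluminium puck 56 mm across and 10 mm high with a flat green pad on top (firm, no rim), standing fixed on the bell's base, 38 mm from the base's centre, 66 mm from the other two cushions' centres. Origin: centre of its underside; the pad is 10 mm above it. The three cushions differ in diameter (40, 48, 56 mm).
- bell_base: base of the dust bell: a round black disc 190 mm across and 12 mm high with a flat top, lined in grey in the middle, fixed to the bench on the robot's left or right; the three cushions stand on it. Origin: centre of its underside; the bell belongs on its top, 12 mm above.
- bell: clear see-through dust bell, loose, empty, standing on the bench on the side opposite its base: rim 162 mm across outside, 156 mm inside, with a blue band; shell 60 mm high with a flat crown 100 mm across; on its axis a 14 mm brass neck and above that a black knob 22 mm in diameter, from 69 to 89 mm above the rim. 0.25 kg. Origin: centre of the rim plane (underside); z up.
- watch_white: cased watch with a white dial, to be left alone: steel case 40 mm across, 11 mm high, with lugs and a crown, no strap, lying on the mat among the movements. Origin: centre of its underside.
- watch_blue: cased watch with a dark blue dial, to be left alone: otherwise the same as the white one. Origin: centre of its underside.

How it is judged:
By the outcome, as a careful person would: the job done as asked, in the order asked, and still so for the second after the job is handed in, with the robot touching nothing.
It also fails if it takes over 96 s, if anything falls off the work surface, if the arm or the gripper's body presses on something with over 40 N, if the wrist force passes 120 N, or if a joint passes its speed limit or range.

## Working session

There is one attempt and no reset: what is moved stays moved. The work goes in short steps, Python scripts to look and compute and a tool call to move; the robot and the scene stay as the last step left them, time stands still between calls to the robot, and variables do not carry over. Pictures are saved under pics/ and viewed, and the job is handed in when it is done.

Besides the shell and the picture viewer there is one more tool, called after "Call:" in YAML: its name, and indented under it one key for each argument. send_rows: Moves the arm, as the interface text tells. Its arguments: {"type":"object","properties":{"motion":{"type":"array","items":{"type":"number"}}},"required":["motion"]}

```bash
ls; mkdir -p pics; cat > h.py <<'E'
import numpy as np, cv2
from plant import state, grab_frame, sign_off
from scipy.spatial.transform import Rotation as Rn
def save(f,n):
    cv2.imwrite('pics/'+n+'.png', f['img'][:,:,::-1])
def pose(f,st=None):
    if 'hand_eye' in f:
        T=np.eye(4);T[:3,:3]=Rn.from_euler('xyz',st['orientation']).as_matrix();T[:3,3]=st['tool_pos']
        return T@np.array(f['hand_eye'])
    T=np.eye(4);a=np.array(f['attitude'],float)
    T[:3,:3]=a if a.shape==(3,3) else Rn.from_euler('xyz',a).as_matrix();T[:3,3]=f['origin'];return T
def rays(f,uv):
    uv=np.array(uv,float).reshape(-1,1,2)
    n=cv2.undistortPoints(uv,np.array(f['camera_matrix']),np.array([f['k1'],0,0,0.]))[:,0]
    return np.c_[n[:,0],-n[:,1],-np.ones(len(n))]
def atz(f,uv,z,st=None):
    T=pose(f,st);d=rays(f,uv)@T[:3,:3].T;o=T[:3,3]
    return o+d*((z-o[2])/d[:,2])[:,None]
def bydepth(f,uv,st=None):
    T=pose(f,st);uv=np.array(uv).reshape(-1,2);r=rays(f,uv)
    dd=f['depth'][uv[:,1].astype(int),uv[:,0].astype(int)]
    return (r*dd[:,None])@T[:3,:3].T+T[:3,3]
E
python3 - <<'E'
from h import *
print(state())
for n in ['scene','top','wrist']:
    f=grab_frame(n);save(f,n+'0')
    print(n,{k:v for k,v in f.items() if k not in('img','depth')})
E
```

```text
pics
{'time_s': 0.0, 'joint_pos': array([-1.42950846e+00,  4.94229353e-01,  1.34615080e+00,  2.33661255e-07,
        1.30249621e+00, -9.54895363e-02]), 'qvel': array([-5.44990536e-04, -3.44505288e-03,  6.91003347e-04, -5.16476763e-04,
       -8.60996203e-04,  8.44242311e-05]), 'tau': array([ 1.99791983e-03, -8.82162094e+01, -3.83860409e+01, -2.67037251e-05,
        1.01575919e-02,  1.30184663e-07]), 'tool_pos': array([ 146.56409659, -607.19096622,  230.66488403]), 'orientation': array([3.04592767, 1.56951262, 1.71190868]), 'force': array([-1.15838643,  0.45168244, -0.25731703]), 'ft_torque': array([ 0.01672118, -0.00622619, -0.02117372]), 'width': 0.9984984367442147}
scene {'camera_matrix': array([[517.38848009,   0.        , 280.68814549],
       [  0.        , 517.38848009, 213.04427633],
       [  0.        ,   0.        ,   1.        ]]), 'k1': -0.09817895649015218, 'origin': array([1085.41508268, -371.59744317, 1028.09420495]), 'attitude': array([0.5769968 , 0.00440721, 0.99456097])}
top {'camera_matrix': array([[458.87955342,   0.        , 277.58609131],
       [  0.        , 458.87955342, 209.26452434],
       [  0.        ,   0.        ,   1.        ]]), 'k1': -0.01400418806344374, 'origin': array([ 448.29567502,  -23.97180287, 1058.58943443]), 'attitude': array([ 0.10276275,  0.01494191, -1.59554761])}
wrist {'camera_matrix': array([[359.03080818,   0.        , 283.03833697],
       [  0.        , 359.03080818, 218.8685977 ],
       [  0.        ,   0.        ,   1.        ]]), 'k1': -0.07403266501860176, 'hand_eye': array([[-1.04287934e-05,  2.83944208e-01, -9.58840804e-01,
        -1.42984675e+02],
       [-4.65264415e-04,  9.58840698e-01,  2.83944182e-01,
         7.28209520e+01],
       [ 9.99999892e-01,  4.49075701e-04,  1.22109584e-04,
         2.28313356e+00],
       [ 0.00000000e+00,  0.00000000e+00,  0.00000000e+00,
         1.00000000e+00]])}
```

View pics/top0.png

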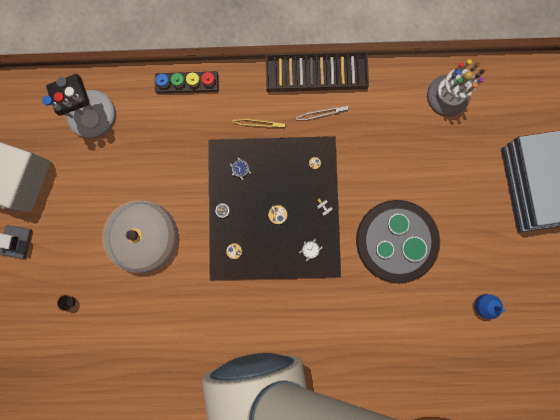

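View pics/scene0.png

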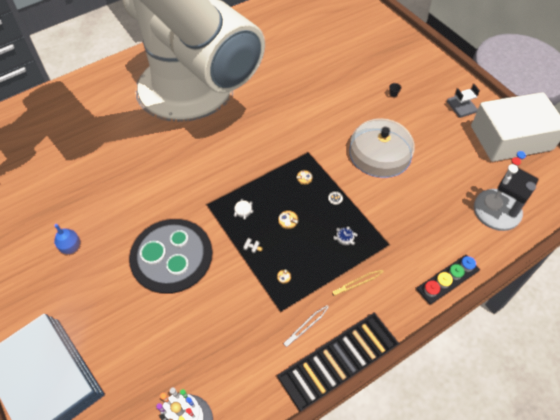

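View pics/wrist0.png

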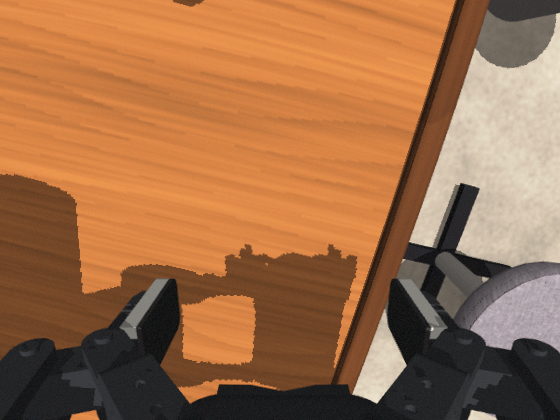

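The top view shows movements near (234,251), (278,215) and (315,163). The base is at (398,242) and the bell at (140,237). I'll measure them in a zoomed view.

```bash
python3 - <<'E'
from h import *
f=grab_frame('top');im=f['img']
hsv=cv2.cvtColor(im,cv2.COLOR_RGB2HSV)
cv2.imwrite('pics/z0.png',cv2.resize(im[130:290,200:345,::-1],None,fx=5,fy=3.7,interpolation=cv2.INTER_CUBIC)[:590])
cv2.imwrite('pics/z1.png',cv2.resize(im[190:290,90:190,::-1],None,fx=5.5,fy=5.5,interpolation=cv2.INTER_CUBIC))
def comps(m,z,box):
    mm=np.zeros_like(m,np.uint8);x0,x1,y0,y1=box;mm[y0:y1,x0:x1]=m[y0:y1,x0:x1]
    mm=cv2.morphologyEx(mm.astype(np.uint8),cv2.MORPH_CLOSE,np.ones((3,3)))
    for c in cv2.findContours(mm,cv2.RETR_EXTERNAL,cv2.CHAIN_APPROX_NONE)[0]:
        if len(c)<8: continue
        (u,v),r=cv2.minEnclosingCircle(c.astype(np.float32))
        P=atz(f,c[:,0,:].astype(float),z); (a,b),R=cv2.minEnclosingCircle(P[:,:2].astype(np.float32))
        print((round(u),round(v)),'xy',np.round([a,b],1),'diam',round(2*R,1),'depth z',bydepth(f,[[u,v]])[0].round(1))
print('movements');comps(im.max(2)>70,10,(212,335,142,275))
print('cush');comps((hsv[...,0]>60)&(hsv[...,0]<90)&(hsv[...,1]>100),22,(355,440,200,285))
print('base');comps(im.max(2)<45,12,(350,445,195,290))
E
```

```text
movements
(234, 251) xy [465.   91.5] diam 38.7 depth z [464.9  91.5  10.7]
(310, 250) xy [462.9 -83.6] diam 56.1 depth z [462.8 -83.4  12.3]
(277, 214) xy [546.1  -9.7] diam 47.5 depth z [546.3  -9.8   8.5]
(221, 209) xy [560.2 118.7] diam 38.2 depth z [560.  118.4  11.4]
(323, 206) xy [ 562.2 -115.9] diam 42.9 depth z [ 562.1 -115.9   11.4]
(314, 162) xy [663.6 -99.3] diam 31.5 depth z [664.  -99.4   8. ]
(253, 144) xy [711.4  42.6] diam 9.5 depth z [713.5  43.1   1.6]
(230, 160) xy [677.1  98. ] diam 116.4 depth z [ 6.784e+02  9.920e+01 -1.000e-01]
cush
(385, 249) xy [ 459.8 -250.1] diam 32.5 depth z [ 459.6 -250.4   20. ]
(414, 249) xy [ 459.1 -315.7] diam 47.9 depth z [ 458.7 -314.7   24.5]
(398, 223) xy [ 516.3 -283.2] diam 39.6 depth z [ 516.5 -284.2   17.5]
base
```

View pics/z0.png

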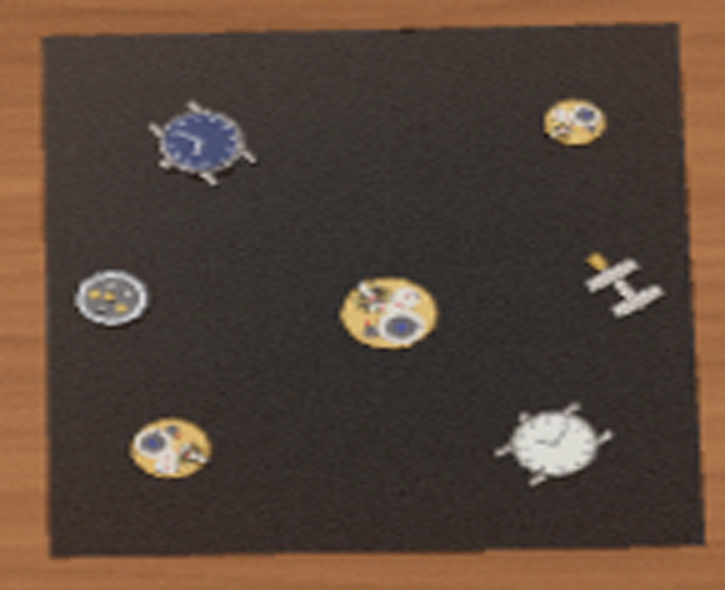

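View pics/z1.png

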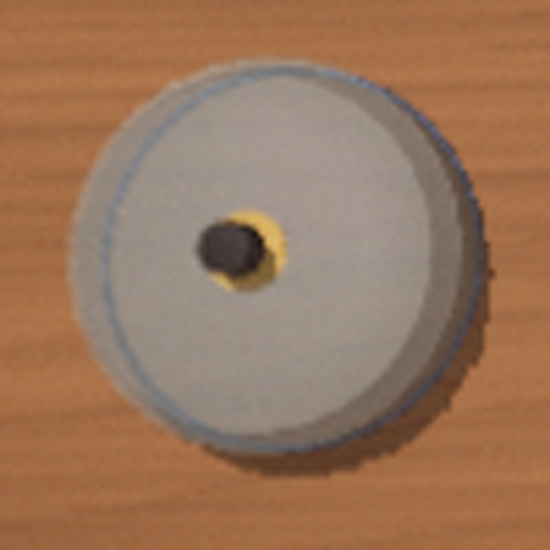

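```bash
cat >> h.py <<'E'
def jaw(st):
    R=Rn.from_euler('xyz',st['orientation']).as_matrix()
    return R, np.degrees(np.arctan2(R[1,2],R[0,2]))
E
python3 - <<'E'
from h import *
st=state();R,a=jaw(st);print(R.round(3),'jaw deg',a)
for n in ['top','scene']:
    f=grab_frame(n);im=f['img'].astype(int)
    # base: dark pixels near
    c=np.array([478.4,-283.0,12])
    T=pose(f);K=f['camera_matrix']
    def proj(P):
        q=(np.atleast_2d(P)-T[:3,3])@T[:3,:3];x=q[:,0]/-q[:,2];y=-q[:,1]/-q[:,2];r2=x*x+y*y;s=1+f['k1']*r2
        return np.c_[K[0,0]*x*s+K[0,2],K[1,1]*y*s+K[1,2]]
    # radial edge search for the base outer edge at z=12
    g=cv2.cvtColor(f['img'],cv2.COLOR_RGB2GRAY).astype(np.float32)
    def ring(c,z,r0,r1):
        pts=[]
        for th in np.linspace(0,2*np.pi,120,endpoint=False):
            rr=np.arange(r0,r1,.5);P=np.c_[c[0]+rr*np.cos(th),c[1]+rr*np.sin(th),np.full(len(rr),z)]
            uv=proj(P).astype(np.float32)
            v=cv2.remap(g,uv[:,:1],uv[:,1:],cv2.INTER_LINEAR)[:,0]
            d=np.diff(v);i=d.argmax()
            if d[i]>3: pts.append(P[i,:2])
        pts=np.array(pts);A=np.c_[2*pts,np.ones(len(pts))];w=np.ones(len(pts))
        for _ in range(10):
            s=np.linalg.lstsq(A*w[:,None],(pts**2).sum(1)*w,rcond=None)[0];R=np.sqrt(s[2]+s[:2]@s[:2])
            e=np.abs(np.hypot(*(pts-s[:2]).T)-R);w=1/(1+(e/1.)**2)
        return s[:2].round(1),round(R,1),len(pts),np.median(e).round(2)
    print(n,'base',ring(c,12,85,105))
    z=22
    hsv=cv2.cvtColor(f['img'],cv2.COLOR_RGB2HSV);m=((hsv[...,0]>60)&(hsv[...,0]<90)&(hsv[...,1]>100)).astype(np.uint8)
    for cc in cv2.findContours(m,cv2.RETR_EXTERNAL,cv2.CHAIN_APPROX_NONE)[0]:
        if len(cc)<15: continue
        P=atz(f,cc[:,0,:].astype(float),22);(x,y),r=cv2.minEnclosingCircle(P[:,:2].astype(np.float32))
        if y<-150 and x<560: print(n,'cush',round(x,1),round(y,1),round(2*r,1))
    gold=((im[...,0]-im[...,2]>60)&(im[...,0]>150)).astype(np.uint8)
    for nm,x,y in [('S',663.6,-99.3),('M',465,91.5),('L',546,-9.7)]:
        uv=proj([x,y,10])[0].astype(int);w=20;sl=(slice(uv[1]-w,uv[1]+w),slice(uv[0]-w,uv[0]+w))
        m=np.zeros(g.shape,np.uint8);m[sl]=(f['img'].max(2)[sl]>75)
        m=cv2.morphologyEx(m,cv2.MORPH_CLOSE,np.ones((3,3)))
        nl,lab,stt,cen=cv2.connectedComponentsWithStats(m);i=1+stt[1:,4].argmax()
        P=atz(f,cen[i],8)[0];print(n,nm,P.round(1),stt[i,2:5], cen[i].round(1))
    if n=='top': print('knob',atz(f,[[132,236]],89))
    print('knobproj',proj([[495,330,89]]))
f=grab_frame('top');im=f['img']
hsv=cv2.cvtColor(im,cv2.COLOR_RGB2HSV)
m=np.zeros(im.shape[:2],np.uint8);m[200:270,105:170]=(im[200:270,105:170].max(2)<75)
nl,lab,stt,cen=cv2.connectedComponentsWithStats(m)
for i in range(1,nl):
    if stt[i,4]>20: print('dark',stt[i],cen[i],atz(f,cen[i],89),bydepth(f,[cen[i]]))
f=grab_frame('scene');im=f['img']
m=np.zeros(im.shape[:2],np.uint8);m[115:160,360:410]=(im[115:160,360:410].max(2)<75)
nl,lab,stt,cen=cv2.connectedComponentsWithStats(m)
for i in range(1,nl):
    if stt[i,4]>20: print('dark scene',stt[i],cen[i],atz(f,cen[i],81),bydepth(f,[cen[i]]))
cv2.imwrite('pics/z2.png',cv2.resize(im[110:180,340:420,::-1],None,fx=7,fy=7,interpolation=cv2.INTER_CUBIC))
E
```

```text
[[-0.     0.972  0.235]
 [ 0.001  0.235 -0.972]
 [-1.     0.    -0.001]] jaw deg -76.43103201254644
top base (array([ 477.5, -281.5]), np.float64(94.6), 120, np.float64(0.45))
top cush 459.8 -250.1 32.5
top cush 459.1 -315.7 47.8
top cush 516.3 -283.2 39.6
top S [664.3 -99.7   8. ] [ 13  13 130] [314.6 162.4]
top M [464.5  91.4   8. ] [ 17  17 216] [233.8 250.7]
top L [545.7 -10.5   8. ] [ 20  20 311] [277.5 214.1]
knob [[499.66523621 298.72864708  89.        ]]
knobproj [[117.37752769 238.56186062]]
scene base (array([ 485.4, -282.1]), np.float64(94.6), 120, np.float64(0.63))
scene cush 518.7 -281.6 37.0
scene cush 462.5 -314.1 44.7
scene cush 462.4 -248.5 28.2
scene S [667.5 -97.7   8. ] [ 15  15 177] [283.7 276.1]
scene M [468.6  92.7   8. ] [ 17  15 204] [304.1 176.9]
scene L [549.6  -8.9   8. ] [ 21  19 322] [287.8 219.2]
knobproj [[390.61148555 122.22904567]]
dark [127 231  11   9  76] [131.93421053 235.09210526] [[501.59808773 298.88392372  89.        ]] [[501.71048144 299.56469876  86.95551935]]
dark scene [381 128   8   9  53] [384.56603774 132.13207547] [[507.26994116 302.16486659  81.        ]] [[511.7574434  296.93519386  88.35124637]]
```

View pics/z2.png

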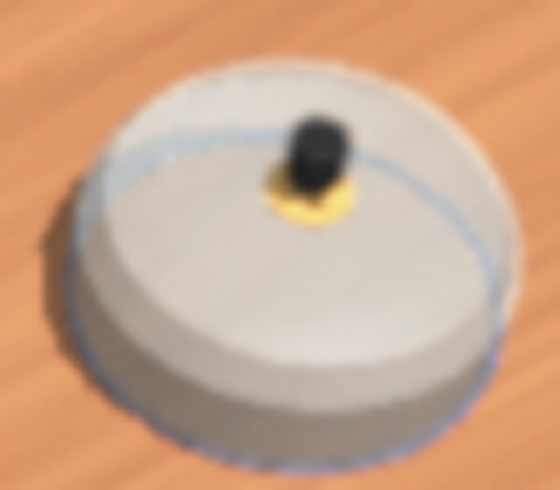

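Top and scene agree to about 4 mm, so I'll refine the positions with the wrist camera above each item. First stop is the small movement, with jaws at about 29°.

Call:
send_rows:
  motion: [4,4,0,9,5,4.3,4.2,0,9,5,4.3,4.2,0,9,5,4.3,4.2,0,9,5,4.3,4.2,0,9,5,4.3,4.2,0,9,5,4.3,4.2,0,9,5,4.3,4.2,0,9,5,4.3,4.2,0,9,5,4.3,4.2,0,9,5]

```text
time_s: 1.65
tool_pos: [575.0, -188.0, 231.4]
orientation: [-0.786, 1.57, -0.544]
force: [0.5, -1.2, 0.4]
width: 0.588
```

Call:
send_rows:
  motion: [4.3,4.2,-3,9,5,4.7,4.6,-3,6,5,0,0,-3,0,5,0,0,-2,0,5,0,0,0,0,5]

```text
time_s: 2.28
tool_pos: [653.4, -110.4, 126.0]
orientation: [2.395, 1.568, 2.894]
force: [0.1, 0.4, -0.1]
width: 0.586
```

```bash
python3 - <<'E'
from h import *
st=state();f=grab_frame('wrist');save(f,'w1');R,a=jaw(st);print(st['time_s'],st['tool_pos'],a,st['width'],st['orientation'])
E
```

```text
2.275 [ 653.41323734 -110.37123707  125.98457459] 28.581094182819548 0.5863224954964477 [2.3953301  1.56787515 2.89416217]
```

View pics/w1.png

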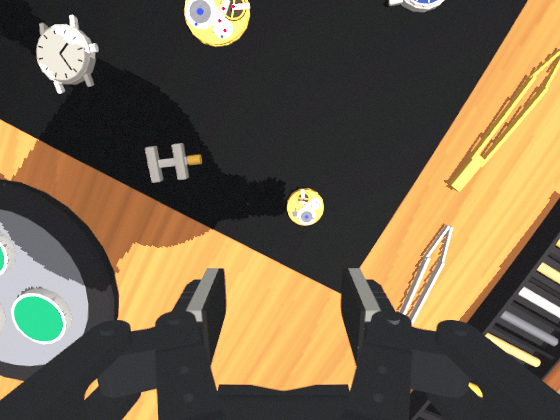

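The wrist view shows the small movement at (305,207), fingertips near (215,270) and (355,270), and two cushions at lower left. Next I'll measure the movement and the fingertip retraction.

```bash
cat >> h.py <<'E'
def disc(f,st,uv,diam,z,gold=True,iters=8):
    """fit circle (robust) to outer colour edge around uv; z=plane of top edge"""
    im=f['img'];hsv=cv2.cvtColor(im,cv2.COLOR_RGB2HSV)
    if gold: m=(im.max(2)>110)
    else: m=(hsv[...,0]>60)&(hsv[...,0]<90)&(hsv[...,1]>100)
    m=cv2.morphologyEx(m.astype(np.uint8),cv2.MORPH_CLOSE,np.ones((5,5)))
    cs=[c for c in cv2.findContours(m,cv2.RETR_EXTERNAL,cv2.CHAIN_APPROX_NONE)[0] if len(c)>10 and cv2.pointPolygonTest(c,tuple(map(float,uv)),True)>-3]
    c=max(cs,key=cv2.contourArea);P=atz(f,c[:,0].astype(float),z,st)[:,:2]
    A=np.c_[2*P,np.ones(len(P))];w=np.ones(len(P))
    for _ in range(15):
        s=np.linalg.lstsq(A*w[:,None],(P**2).sum(1)*w,rcond=None)[0];R=np.sqrt(s[2]+s[:2]@s[:2])
        e=np.abs(np.hypot(*(P-s[:2]).T)-R);w=1/(1+(e/.7)**2)
    return s[:2],2*R,np.median(e)
E
python3 - <<'E'
from h import *
st=state();f=grab_frame('wrist')
print('small',disc(f,st,(305,207),28,10),st['tool_pos'])
print('L cush',disc(f,st,(40,318),56,22,False))
H=np.array(f['hand_eye'])
for uv in [(222,272),(210,272),(195,310),(352,272),(362,272),(300,207),(305,212)]:
    d=f['depth'][uv[1],uv[0]];p=rays(f,[uv])[0]*d
    print(uv,d,(H[:3,:3]@p+H[:3,3]).round(1),bydepth(f,[uv],st).round(1))
cv2.imwrite('pics/w1z.png',cv2.resize(f['img'][180:420,140:430,::-1],None,fx=2.4,fy=2.4))
E
```

```text
small (array([ 666.08874249, -100.28111188]), np.float64(27.859795236110802), np.float64(0.21016439450422908)) [ 654.13435783 -110.7004245   127.3466974 ]
L cush (array([ 518.50697672, -285.05988816]), np.float64(41.429548094181605), np.float64(0.2373256219560389))
(222, 272) 144.76465 [-10.2   8.  -24.6] [[ 628.7 -115.5  137.6]]
(210, 272) 143.42612 [-11.5   8.5 -29.2] [[ 624.4 -117.2  138.8]]
(195, 310) 115.77507 [-40.3   8.3 -28.5] [[ 625.1 -117.   167.7]]
(352, 272) 142.74341 [-12.    8.8  27.6] [[674.2 -89.8 139.4]]
(362, 272) 294.62756 [127.3 -55.8  65.1] [[ 737.9 -128.6   -0. ]]
(300, 207) 268.84412 [117.4   2.   12.7] [[ 664.2 -102.8    9.9]]
(305, 212) 269.55634 [117.1  -1.7  16.4] [[ 669.3 -104.3   10.3]]
```

View pics/w1z.png

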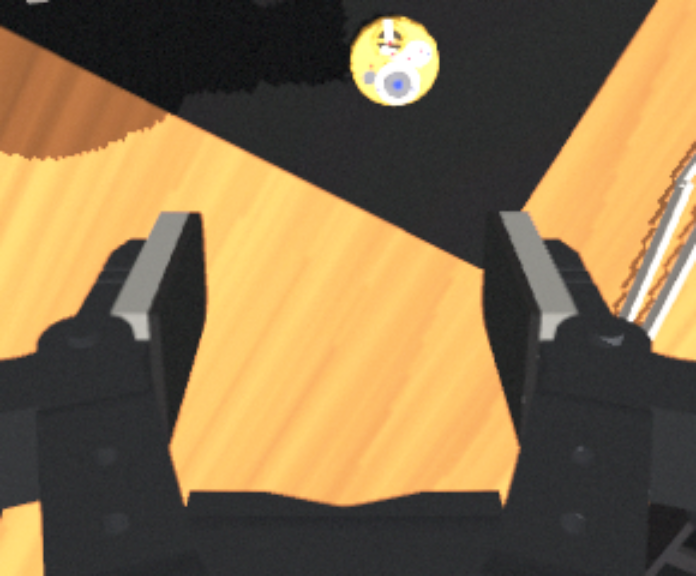

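```bash
cat >> h.py <<'E'
def avg(n=8,verbose=True):
    L=[]
    for i in range(n):
        s=state();L.append(s['tool_pos'].copy());grab_frame('wrist')
    L=np.array(L)
    if verbose: print('std',L.std(0).round(2))
    s=dict(state());s['tool_pos']=L.mean(0);return s
E
python3 - <<'E'
from h import *
s=avg();print(s['tool_pos'],s['time_s'],jaw(s)[1],s['orientation'])
f=grab_frame('wrist');p=disc(f,s,(305,207),28,10);print(p,p[0]-s['tool_pos'][:2])
print('M cush',disc(f,s,(40,318),56,22,False))
E
```

```text
std [0.14 0.07 0.25]
[ 654.66287767 -110.95798077  128.3799225 ] 2.775 28.563325086428232 [-0.81038413  1.57026947 -0.31186013]
(array([ 666.43025697, -100.47881055]), np.float64(28.030014390384355), np.float64(0.2157743652941564)) [11.76737931 10.47917023]
M cush (array([ 518.51136637, -285.76529239]), np.float64(41.4652672860108), np.float64(0.1886051427767299))
```

Call:
send_rows:
  motion: [1.18,1.05,-3,0,5,0,0,-3,0,5,0,0,-2.5,0,5,0,0,-1,0,5,0,0,0,0,5,0,0,0,0,5]

```text
time_s: 3.58
tool_pos: [666.7, -100.4, 33.5]
orientation: [-0.735, 1.569, -0.236]
force: [-0.3, 0.1, -0.5]
width: 0.587
```

```bash
python3 - <<'E'
from h import *
s=avg(4);print(s['tool_pos'],s['time_s'],jaw(s)[1],s['force'])
f=grab_frame('wrist');save(f,'w2')
E
```

```text
std [0.06 0.02 0.08]
[ 666.64976996 -100.37672067   33.4847531 ] 3.775 28.569915541209646 [ 0.45721842 -0.21020372  0.4621161 ]
```

View pics/w2.png

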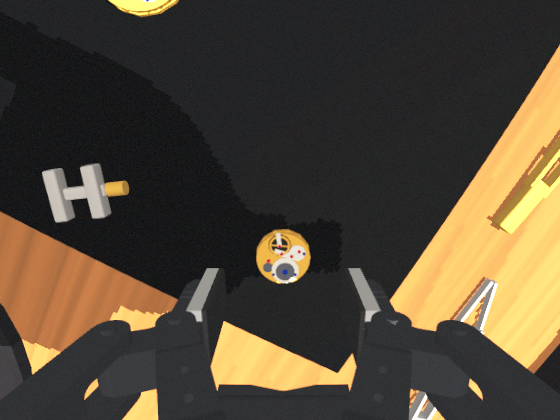

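The movement at (283,256) is centred between the jaws. I'll check the offset and descend.

```bash
python3 - <<'E'
from h import *
s=avg(2);f=grab_frame('wrist');p=disc(f,s,(283,256),28,10);print(p,p[0]-s['tool_pos'][:2],s['tool_pos'])
E
```

```text
std [0.05 0.01 0.09]
(array([666.04519441, -99.62967771]), np.float64(28.179942162333923), np.float64(0.2969032611317832)) [-0.24167041  0.6203866 ] [ 666.28686482 -100.25006431   32.94574113]
```

Call:
send_rows:
  motion: [0,0,-1.5,0,4.5,0,0,-1.0,0,4.5,0,0,-0.4,0,4.5,0,0,0,0,4.5,0,0,0,0,4.5]

```text
time_s: 4.6
tool_pos: [666.3, -100.3, 3.7]
orientation: [-0.791, 1.57, -0.293]
force: [0.5, -0.1, -0.1]
width: 0.526
```

```bash
python3 - <<'E'
from h import *
s=avg(2);f=grab_frame('wrist');print(s['tool_pos'],s['force']);save(f,'w3')
E
```

```text
std [0.02 0.01 0.05]
[ 666.27820511 -100.2584608     3.71041847] [ 0.05220274  0.40531979 -0.10659979]
```

View pics/w3.png

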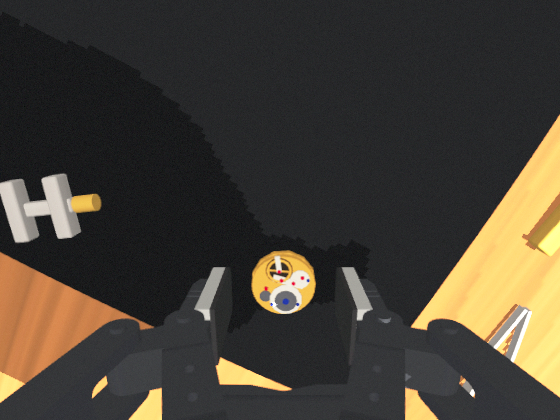

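Call:
send_rows:
  motion: [0,0,0,0,2.9,0,0,0,0,2.5,0,0,0,0,2,0,0,0,0,2,0,0,0,0,2]

```text
time_s: 5.38
tool_pos: [666.2, -100.3, 4.0]
orientation: [-0.825, 1.57, -0.326]
force: [-1.5, 0.9, 7.7]
width: 0.286
```

```bash
python3 - <<'E'
from h import *
s=avg(2);f=grab_frame('wrist');print(s['tool_pos'],s['force'],s['width']);save(f,'w4')
H=np.array(f['hand_eye'])
for uv in [(238,275),(240,272),(330,272),(327,275)]:
    d=f['depth'][uv[1],uv[0]];p=rays(f,[uv])[0]*d
    print(uv,d,(H[:3,:3]@p+H[:3,3]).round(1))
E
```

```text
std [0.   0.   0.02]
[ 666.18833857 -100.24870364    4.00844113] [-1.39163888  0.56004716  7.55430387] 0.2817127786630726
(238, 275) 141.6874 [-13.4   8.2 -17.7]
(240, 272) 142.66557 [-12.1   8.9 -17.1]
(330, 272) 157.89389 [ 1.9  2.4 20.8]
(327, 275) 140.02022 [-14.9   8.9  17.3]
```

View pics/w4.png

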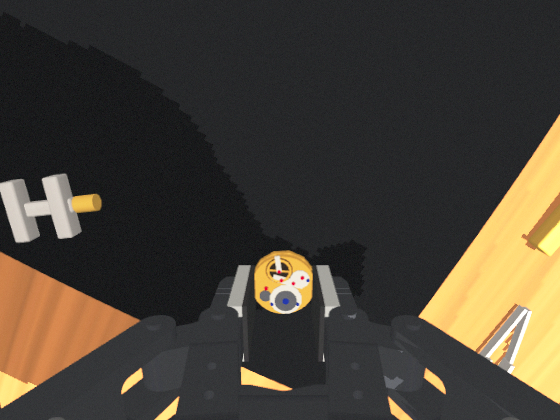

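Call:
send_rows:
  motion: [0,0,0.3,0,2,0,0,0.7,0,2,0,0,2,0,2,0,0,3,0,2,0,0,1,0,2,0,0,0,0,2,0,0,0,0,2]

```text
time_s: 6.4
tool_pos: [665.6, -100.1, 72.7]
orientation: [2.398, 1.57, 2.897]
force: [-0.4, 1.1, -1.5]
width: 0.289
```

```bash
python3 - <<'E'
from h import *
s=avg(2);f=grab_frame('wrist');print(s['tool_pos'],s['force'],s['width'],s['time_s']);save(f,'w5')
cv2.imwrite('pics/w5z.png',cv2.resize(f['img'][220:350,190:380,::-1],None,fx=4,fy=4))
H=np.array(f['hand_eye'])
for uv in [(270,265),(283,285),(283,300)]:
    d=f['depth'][uv[1],uv[0]];p=rays(f,[uv])[0]*d
    print(uv,d,(H[:3,:3]@p+H[:3,3]).round(1))
E
```

```text
std [0.05 0.02 0.1 ]
[ 665.53189992 -100.09537699   72.58463943] [ 0.24943117  0.62197239 -1.09720258] 0.2850462226685266 6.5
(270, 265) 148.57568 [-5.9  9.2 -5.3]
(283, 285) 151.39325 [-5.7 -0.1  0.1]
(283, 300) 153.49437 [-5.6 -7.3  0.1]
```

View pics/w5z.png

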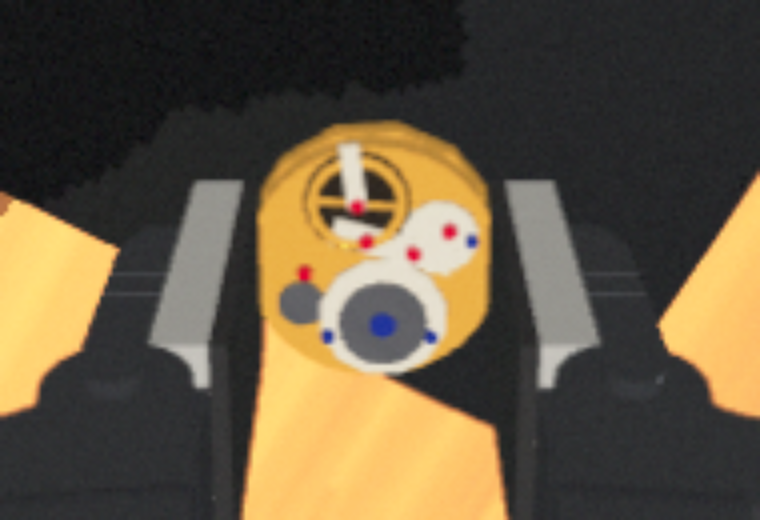

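The small movement is held level with its top 5.8 mm behind the TCP, so its underside is about 2 mm beyond it. Now moving above the base to measure the cushions.

Call:
send_rows:
  motion: [-2,-2,2,0,2,-3.5,-3.1,1.5,0,2,-3.9,-3.4,1,0,2,-3.9,-3.4,1,0,2,-3.5,-3.1,0,0,2,-1.8,-1.5,0,0,2,0,0,0,0,2,0,0,0,0,2]

```text
time_s: 7.55
tool_pos: [480.4, -265.0, 128.2]
orientation: [1.288, 1.571, 1.787]
force: [1.1, 0.1, 0.5]
width: 0.284
```

```bash
python3 - <<'E'
from h import *
s=avg(4);f=grab_frame('wrist');print(s['tool_pos'],s['force'],s['width'],s['time_s'],jaw(s)[1]);save(f,'w6')
E
```

```text
std [0.11 0.13 0.02]
[ 480.60695974 -264.75783883  128.25356141] [ 0.34414878 -0.36756033  0.42149889] 0.28655471382667486 7.75 28.629530367192036
```

View pics/w6.png

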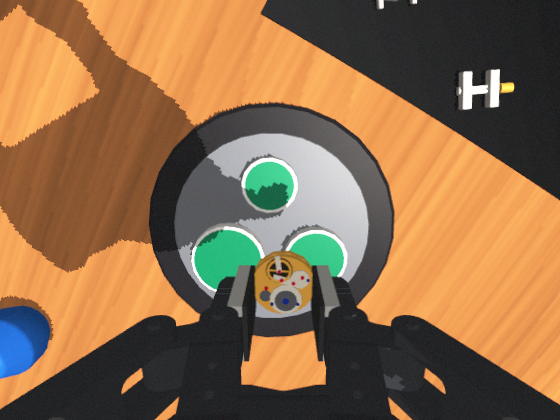

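The view shows the small cushion at (269,185), the large at (228,257) and the medium at (316,257). The held movement is at (284,281).

```bash
python3 - <<'E'
from h import *
s=avg(2);f=grab_frame('wrist');t=s['tool_pos'];print(t)
for n,uv in [('S',(269,185)),('L',(220,250)),('M',(320,245))]: print(n,disc(f,s,uv,0,22,False))
# held object: gold mask at plane t_z+6
im=f['img'].astype(int)
m=np.zeros(im.shape[:2],np.uint8);sl=(slice(245,318),slice(252,316));m[sl]=((im[sl][...,0]-im[sl][...,1]>20)|(im[sl].min(2)>150))
c=max(cv2.findContours(m,0,cv2.CHAIN_APPROX_NONE)[0],key=cv2.contourArea)
m2=f['img'].copy();cv2.drawContours(m2,[c],-1,(255,0,255),1);cv2.imwrite('pics/w6z.png',cv2.resize(m2[220:350,190:380,::-1],None,fx=4,fy=4))
pts=c[:,0].astype(float);pts=pts[pts[:,1]>290]  # near edge: top-face rim
R=jaw(s)[0]
P=(atz(f,pts,t[2]+5.8,s)-t)@R  # tool coords
print('near edge tool y,z', P[:,1].min(), P[:,2].min(),P[:,2].max())
E
```

```text
std [0.05 0.04 0.03]
[ 480.45215778 -264.76300484  128.30886474]
S (array([ 462.14185232, -251.34717135]), np.float64(33.43979265000359), np.float64(0.13641073918073054))
L (array([ 461.59692991, -317.36907551]), np.float64(49.56960948813778), np.float64(0.24465141103446797))
M (array([ 519.19891897, -284.35248371]), np.float64(40.8620268308293), np.float64(0.2992064628699005))
near edge tool y,z -15.510843515608617 -11.91815175677261 12.042369887220238
```

View pics/w6z.png

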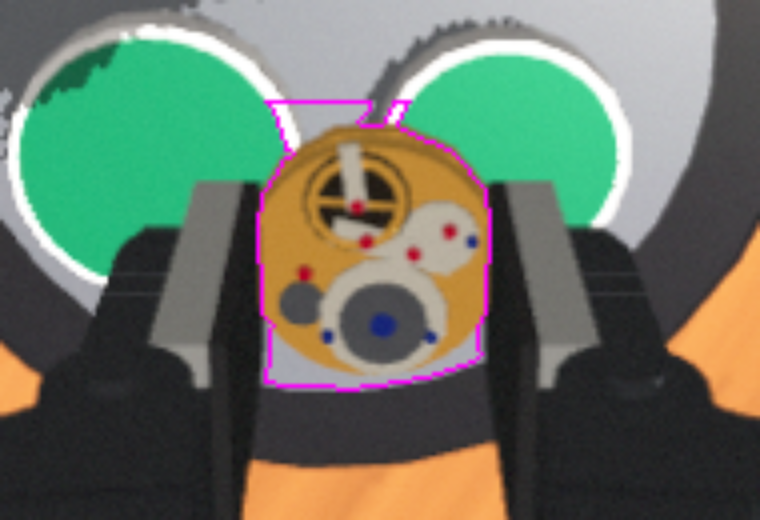

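```bash
python3 - <<'E'
from h import *
s=avg(1,0);f=grab_frame('wrist');H=np.array(f['hand_eye'])
for r in [250.5,254.2,255.5,313.5]:
    d=(H[:3,:3]@rays(f,[(284,r)])[0]);o=H[:3,3];
    for x in [-5.8,2.2]: print(r,x,(o+d*(x-o[0])/d[0]).round(2))
E
```

```text
250.5 -5.8 [-5.8  15.59  0.48]
250.5 2.2 [ 2.2  12.45  0.5 ]
254.2 -5.8 [-5.8  13.96  0.48]
254.2 2.2 [ 2.2  10.72  0.5 ]
255.5 -5.8 [-5.8  13.39  0.48]
255.5 2.2 [ 2.2  10.12  0.5 ]
313.5 -5.8 [ -5.8  -13.76   0.49]
313.5 2.2 [  2.2  -18.62   0.51]
```

Call:
send_rows:
  motion: [-1.84,1.34,0,0,2,0,0,-2,0,2,0,0,-3,0,2,0,0,-3,0,2,0,0,-1.5,0,2,0,0,-0.4,0,2,0,0,0,0,2,0,0,0,0,2]

```text
time_s: 9.05
tool_pos: [462.1, -252.1, 30.3]
orientation: [-1.124, 1.569, -0.625]
force: [0.3, 0.3, 1.1]
width: 0.285
```

```bash
python3 - <<'E'
from h import *
s=avg(3);f=grab_frame('wrist');print(s['tool_pos'],s['force'],s['width'],s['time_s'],jaw(s)[1]);save(f,'w7')
cv2.imwrite('pics/w7z.png',cv2.resize(f['img'][200:350,190:380,::-1],None,fx=4,fy=4))
E
```

```text
std [0.05 0.03 0.06]
[ 462.0609737  -252.0784562    30.18925401] [ 0.55721528 -0.28211649 -0.67869189] 0.2812437922092498 9.2 28.56624480405887
```

View pics/w7z.png

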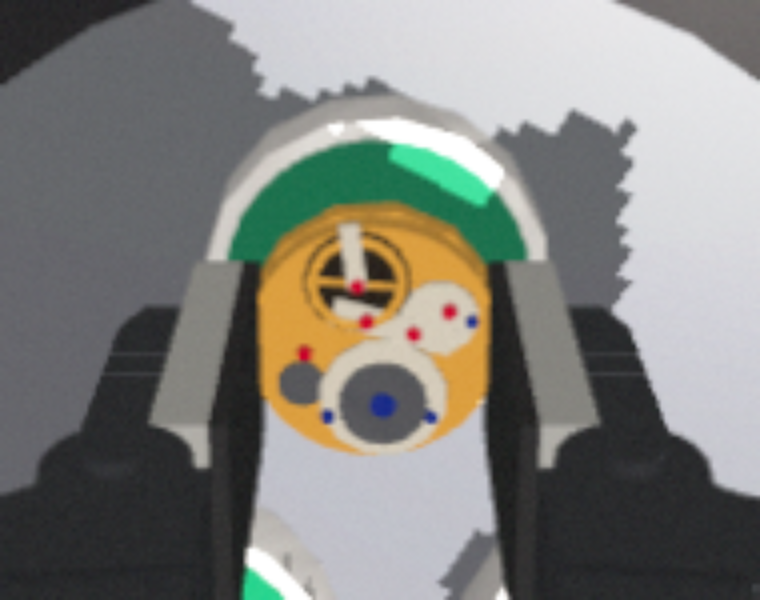

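Call:
send_rows:
  motion: [0,0.07,-0.2,0,2,0,0,-0.2,0,2,0,0,-0.1,0,2,0,0,0,0,2,0,0,0,0,2]

```text
time_s: 9.88
tool_pos: [461.7, -251.1, 24.4]
orientation: [1.61, 1.571, 2.109]
force: [-0.2, -0.2, -1.0]
width: 0.285
```

Call:
send_rows:
  motion: [0,0,-0.05,0,2,0,0,0,0,2]

```text
time_s: 10.12
tool_pos: [461.7, -251.2, 24.0]
orientation: [-1.078, 1.571, -0.58]
force: [-0.4, 0.8, 3.8]
width: 0.286
```

Call:
send_rows:
  motion: [0,0,0,0,2.6,0,0,0,0,2.9,0,0,0,0,3.3,0,0,0,0,4,0,0,0,0,4.5]

```text
time_s: 10.75
tool_pos: [461.7, -251.1, 23.9]
orientation: [2.099, 1.571, 2.598]
force: [-0.3, -0.3, 0.4]
width: 0.525
```

```bash
python3 - <<'E'
from h import *
s=avg(3);f=grab_frame('wrist');print(s['tool_pos'],s['force'],s['width'],s['time_s'],jaw(s)[1]);save(f,'w8')
cv2.imwrite('pics/w8z.png',cv2.resize(f['img'][200:350,190:380,::-1],None,fx=4,fy=4))
E
```

```text
std [0.01 0.01 0.01]
[ 461.66204619 -251.11309568   23.91717528] [-0.15845725  0.26660541 -0.17322752] 0.5308282806793598 10.9 28.568027921625657
```

View pics/w8z.png

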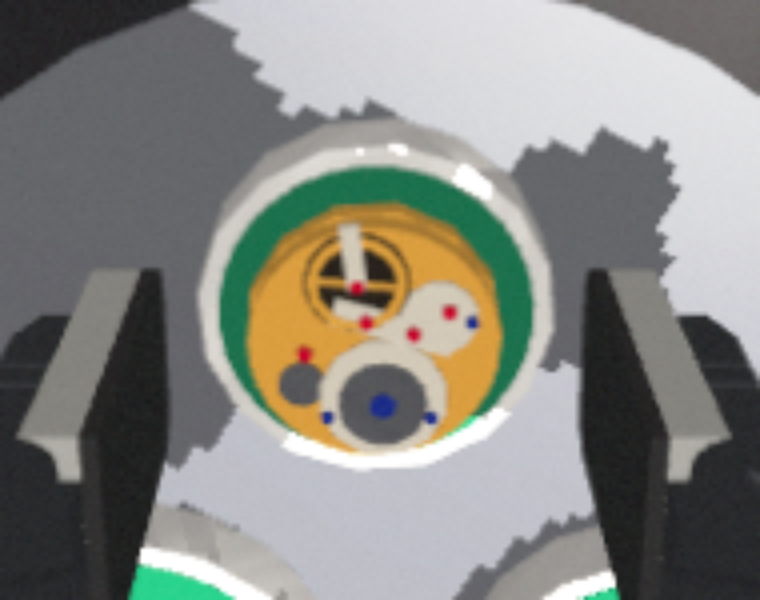

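Call:
send_rows:
  motion: [0,0,0.5,0,5,0,0,1.5,0,5,0,0,3,0,6,0,0,4,0,6,0,0,1,0,6.5,0,0,0,0,6.5]

```text
time_s: 11.7
tool_pos: [461.9, -251.3, 124.9]
orientation: [-1.113, 1.569, -0.615]
force: [-0.6, -0.1, 0.1]
width: 0.764
```

```bash
python3 - <<'E'
from h import *
s=avg(4);f=grab_frame('wrist');print(s['tool_pos'],s['width'],s['time_s']);save(f,'w9')
T=pose(f,s)
E
```

```text
std [0.29 0.19 0.65]
[ 461.487458   -250.9873192   123.85516249] 0.7615789456676735 11.9
```

View pics/w9.png

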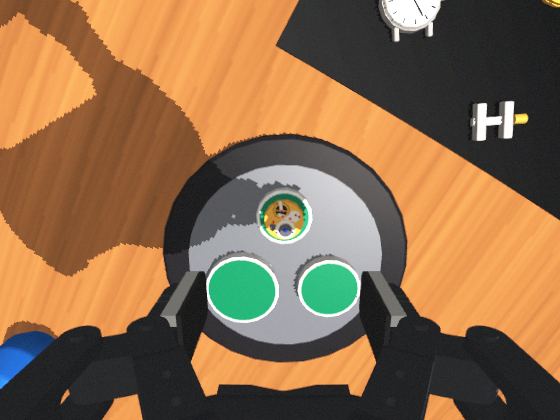

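```bash
cat >> h.py <<'E'
def fitc(P):
    A=np.c_[2*P,np.ones(len(P))];w=np.ones(len(P))
    for _ in range(15):
        s=np.linalg.lstsq(A*w[:,None],(P**2).sum(1)*w,rcond=None)[0];R=np.sqrt(s[2]+s[:2]@s[:2])
        e=np.abs(np.hypot(*(P-s[:2]).T)-R);w=1/(1+(e/.7)**2)
    return s[:2].round(2),(2*R).round(1),np.median(e).round(2)
def onpad(f,s,uv,rad,pl=''):
    """movement on green pad: returns green circle (z22) and non-green blob circle (z30)"""
    hsv=cv2.cvtColor(f['img'],cv2.COLOR_RGB2HSV);g=((hsv[...,0]>60)&(hsv[...,0]<90)&(hsv[...,1]>100)).astype(np.uint8)
    box=np.zeros_like(g);cv2.circle(box,uv,rad,1,-1);im=f['img'].astype(int)
    gold=(((im[...,0]-im[...,2]>45)).astype(np.uint8)&box)
    gold=cv2.morphologyEx(gold,cv2.MORPH_CLOSE,np.ones((7,7)))
    c=max(cv2.findContours(gold,0,1)[0],key=cv2.contourArea);h=cv2.convexHull(c)
    hm=np.zeros_like(g);cv2.drawContours(hm,[h],-1,1,-1);hc=max(cv2.findContours(hm,0,1)[0],key=len)
    gg=(g&box)|hm; c2=max(cv2.findContours(g&box,0,1)[0],key=cv2.contourArea);c2=cv2.convexHull(np.vstack(cv2.findContours(g&box,0,1)[0]))
    m=np.zeros_like(g);cv2.drawContours(m,[c2],-1,1,-1);gc=max(cv2.findContours(m,0,1)[0],key=len)
    return fitc(atz(f,gc[:,0].astype(float),22,s)[:,:2]),fitc(atz(f,hc[:,0].astype(float),30,s)[:,:2])
E
python3 - <<'E'
from h import *
s=avg(1,0);f=grab_frame('wrist')
print(onpad(f,s,(284,215),30),s['tool_pos'])
for uv in [(284,225),(275,222)]: print(bydepth(f,[uv],s))
print(disc(f,s,(243,289),0,22,False),disc(f,s,(328,287),0,22,False))
E
```

```text
((array([ 461.92, -251.38]), np.float64(33.7), np.float64(0.15)), (array([ 461.34, -250.78]), np.float64(27.8), np.float64(0.27))) [ 461.21924731 -250.7996043   123.05433252]
[[ 463.76008059 -254.25902509   30.21665427]]
[[ 457.54018034 -255.8612593    28.26774555]]
(array([ 461.45173702, -317.34496876]), np.float64(49.50069896498329), np.float64(0.1632964199427125)) (array([ 518.96047583, -284.66687488]), np.float64(41.32710990596865), np.float64(0.16023443436716178))
```

Centring of the small movement is within 0.8 mm and its top is at 30 mm, as expected. Next is the large movement, with jaws at -30°.

Call:
send_rows:
  motion: [0.8,2,0,-6,6.5,1.4,4,0,-9.8,6.5,1.5,4.5,0,-9.8,6.5,1.5,4.5,0,-9.8,6.5,1.5,4.5,0,-9.8,6.5,1.2,3,0,-9.4,6.5,0.75,1.5,0,-4,6.5,0,0,0,0,6.5,0,0,0,0,6.5]

```text
time_s: 13.18
tool_pos: [547.8, -11.6, 123.7]
orientation: [-2.502, 1.57, -3.025]
force: [0.6, -0.8, -0.3]
width: 0.761
```

```bash
python3 - <<'E'
from h import *
s=avg(4);f=grab_frame('wrist');print(s['tool_pos'],s['width'],s['time_s'],jaw(s)[1]);save(f,'w10')
p=disc(f,s,(284,225),44,10);print(p,p[0]-s['tool_pos'][:2])
E
```

```text
std [0.05 0.1  0.08]
[547.80597966 -11.76578785 123.77064557] 0.7607704797471085 13.375 -30.048284832651586
(array([548.7551098 , -10.67091717]), np.float64(43.532918356985654), np.float64(0.21307160170743344)) [0.94913014 1.09487068]
```

View pics/w10.png

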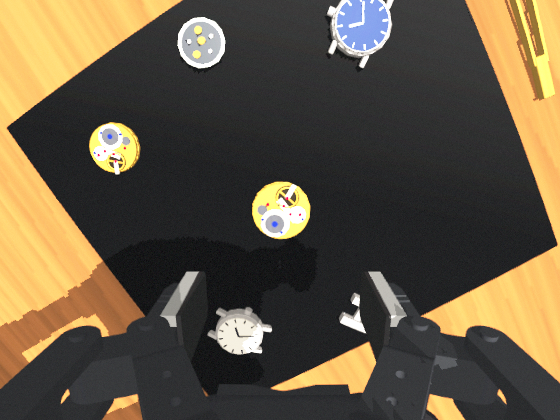

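Call:
send_rows:
  motion: [0.1,0.11,-3,0,6.5,0,0,-4,0,6.5,0,0,-2.5,0,6.5,0,0,-0.8,0,6.5,0,0,0,0,6.5,0,0,0,0,6.2]

```text
time_s: 14.18
tool_pos: [549.8, -10.1, 21.9]
orientation: [0.41, 1.569, -0.114]
force: [-0.2, -0.4, 1.0]
width: 0.726
```

```bash
python3 - <<'E'
from h import *
s=avg(2);f=grab_frame('wrist');print(s['tool_pos'],s['width'],s['time_s'],jaw(s)[1]);save(f,'w11')
p=disc(f,s,(284,265),44,10);print(p,p[0]-s['tool_pos'][:2])
E
```

```text
std [0.01 0.01 0.  ]
[549.78919146 -10.13283638  21.92972018] 0.7261256624615355 14.275 -30.0321635594869
(array([549.43436112, -10.04189279]), np.float64(43.67559722429105), np.float64(0.3175982310792449)) [-0.35483034  0.09094359]
```

View pics/w11.png

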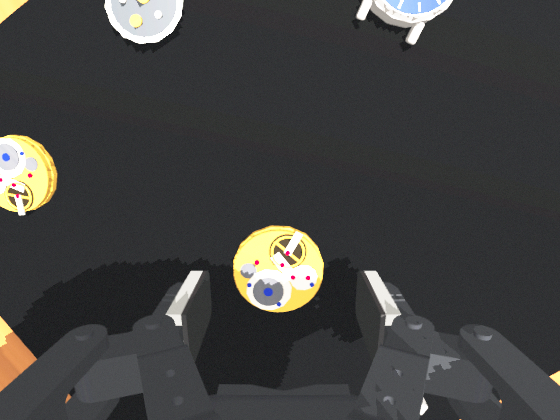

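Centred. Descending to TCP z of about 3.8 and gripping.

Call:
send_rows:
  motion: [-0.03,0,-1,0,6,0,0,-0.6,0,6,0,0,-0.2,0,6,0,0,0,0,6,0,0,0,0,5,0,0,0,0,4.5,0,0,0,0,3.6,0,0,0,0,3.6,0,0,0,0,3.6]

```text
time_s: 15.45
tool_pos: [549.0, -10.0, 3.6]
orientation: [0.356, 1.57, -0.168]
force: [-2.9, 1.1, 13.6]
width: 0.476
```

Call:
send_rows:
  motion: [0,0,0.3,0,3.6,0,0,0.7,0,3.6,0,0,2,0,3.6,0,0,3,0,3.6,0,0,3,0,3.6,0,0,2,0,3.6,0,0,1,0,3.6,0,0,0,0,3.6]

```text
time_s: 16.45
tool_pos: [549.1, -10.0, 123.3]
orientation: [0.442, 1.57, -0.082]
force: [0.4, 0.9, -0.7]
width: 0.473
```

```bash
python3 - <<'E'
from h import *
s=avg(3);f=grab_frame('wrist');print(s['tool_pos'],s['width'],s['time_s'],jaw(s)[1]);save(f,'w12')
H=np.array(f['hand_eye'])
for uv in [(270,265),(300,265),(270,315),(300,315),(283,285)]:
    d=f['depth'][uv[1],uv[0]];p=rays(f,[uv])[0]*d
    print(uv,d,(H[:3,:3]@p+H[:3,3]).round(1))
cv2.imwrite('pics/w12z.png',cv2.resize(f['img'][200:350,190:380,::-1],None,fx=4,fy=4))
E
```

```text
std [0.25 0.04 0.43]
[548.75276548  -9.9929238  122.73597079] 0.4693091273246457 16.6 -30.032111459481914
(270, 265) 149.05643 [-5.5 10.2 -3.3]
(300, 265) 146.93259 [-7.4 11.1  9. ]
(270, 315) 154.68692 [ -6.5 -12.9  -3.6]
(300, 315) 155.9774 [ -5.3 -13.6   9.5]
(283, 285) 152.25652 [-5.   0.7  2.1]
```

View pics/w12z.png

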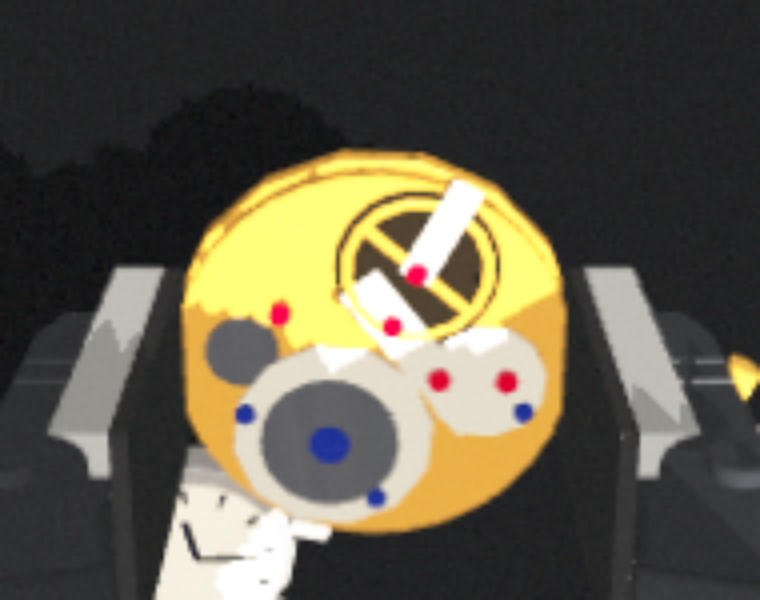

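Call:
send_rows:
  motion: [-0.7,-2.4,0,0,3.6,-1.3,-4.6,0,0,3.6,-1.5,-5.4,0,0,3.6,-1.5,-5.4,0,0,3.6,-1.5,-5.4,0,0,3.6,-1.3,-4.6,0,0,3.6,-0.9,-2.9,0,0,3.6,0,0,0,0,3.6,0,0,0,0,3.6]

```text
time_s: 17.77
tool_pos: [461.7, -316.3, 122.4]
orientation: [2.82, 1.57, 2.296]
force: [-0.0, -0.0, -0.6]
width: 0.474
```

```bash
python3 - <<'E'
from h import *
s=avg(3);f=grab_frame('wrist');print(s['tool_pos'],s['width'],s['time_s'],jaw(s)[1]);save(f,'w13')
H=np.array(f['hand_eye'])
for r in [242.5,333.2]:
    d=(H[:3,:3]@rays(f,[(283.5,r)])[0]);o=H[:3,3];print(r,(o+d*(-6-o[0])/d[0]).round(2))
E
```

```text
std [0.14 0.16 0.11]
[ 461.86133021 -316.08424143  122.53742733] 0.47176047829865786 17.925 -29.96731252942663
242.5 [-6.   20.37  2.27]
333.2 [ -6.   -22.44   2.27]
```

View pics/w13.png

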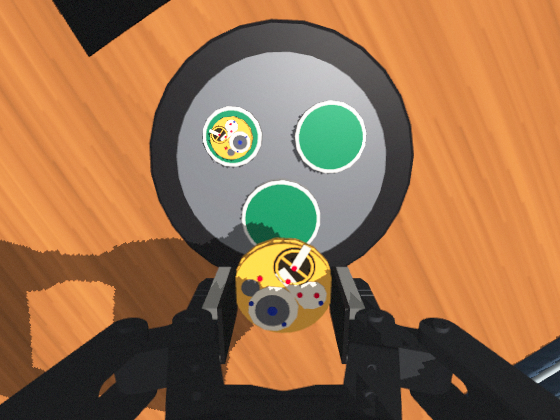

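```bash
python3 - <<'E'
from h import *
for i in range(3):
    f=grab_frame('wrist');print(np.array(f['hand_eye'])[:3,3],f['camera_matrix'][0,2],f['camera_matrix'][1,2])
E
```

```text
[-142.9831297    70.89110098    2.21161603] 283.0383369727361 218.86859769807
[-142.98275058   70.89129689    2.21177454] 283.0383369727361 218.86859769807
[-142.98248591   70.89163062    2.21197847] 283.0383369727361 218.86859769807
```

The reported hand-eye shifts with tool yaw in a way that fits a constant world bias of about (1.6,-1.8) mm. That also explains the top/wrist difference, so I'll correct for it.

```bash
cat >> h.py <<'E'
_pose0=pose
def pose(f,st=None):
    if 'hand_eye' in f:
        H=np.array(f['hand_eye']).copy();H[1,3]=71.67;H[2,3]=0.0
        g=dict(f);g['hand_eye']=H;return _pose0(g,st)
    return _pose0(f,st)
def toolpt(f,uv,x):
    H=np.array(f['hand_eye']);o=np.array([H[0,3],71.67,0.]);d=H[:3,:3]@rays(f,[uv])[0];return (o+d*(x-o[0])/d[0]).round(2)
E
python3 - <<'E'
from h import *
s=avg(3);f=grab_frame('wrist');t=s['tool_pos'];R=jaw(s)[0]
print(t,disc(f,s,(300,210),0,22,False),bydepth(f,[(300,210),(330,130)],s))
print('M',disc(f,s,(330,130),0,22,False),'S',onpad(f,s,(232,136),30))
print(toolpt(f,(283.75,242.5),-6),toolpt(f,(283.75,333.2),-6))
E
```

```text
std [0.03 0.09 0.01]
[ 462.03969688 -316.64445783  122.96564779] (array([ 460.02112866, -315.33517097]), np.float64(49.581448914918035), np.float64(0.21440151254006956)) [[ 475.21974408 -317.21361212   22.2821097 ]
 [ 519.32981078 -279.22516524   22.68715647]]
M (array([ 517.47935694, -282.73620113]), np.float64(41.63645660222087), np.float64(0.1484877820264483)) S ((array([ 460.53, -249.27]), np.float64(33.9), np.float64(0.18)), (array([ 461.03, -249.81]), np.float64(27.3), np.float64(0.17)))
[-6.   21.15  0.16] [ -6.   -21.66   0.17]
```

Call:
send_rows:
  motion: [-0.19,0.14,-2,0,3.6,0,0,-3,0,3.6,0,0,-2.6,0,3.6,0,0,-1.3,0,3.6,0,0,-0.4,0,3.6,0,0,0,0,3.6,0,0,0,0,3.6]

```text
time_s: 19.2
tool_pos: [460.3, -315.9, 30.7]
orientation: [-0.193, 1.57, -0.717]
force: [1.5, -0.2, 0.5]
width: 0.471
```

```bash
python3 - <<'E'
from h import *
s=avg(3);f=grab_frame('wrist');print(s['tool_pos'],s['force'],s['width'],s['time_s'],jaw(s)[1]);save(f,'w14')
cv2.imwrite('pics/w14z.png',cv2.resize(f['img'][200:350,190:380,::-1],None,fx=4,fy=4))
E
```

```text
std [0.04 0.03 0.06]
[ 460.30783675 -315.8791083    30.63648957] [ 0.0451076  -0.00804097 -0.30615967] 0.47488534125120463 19.35 -30.02763342070899
```

View pics/w14z.png

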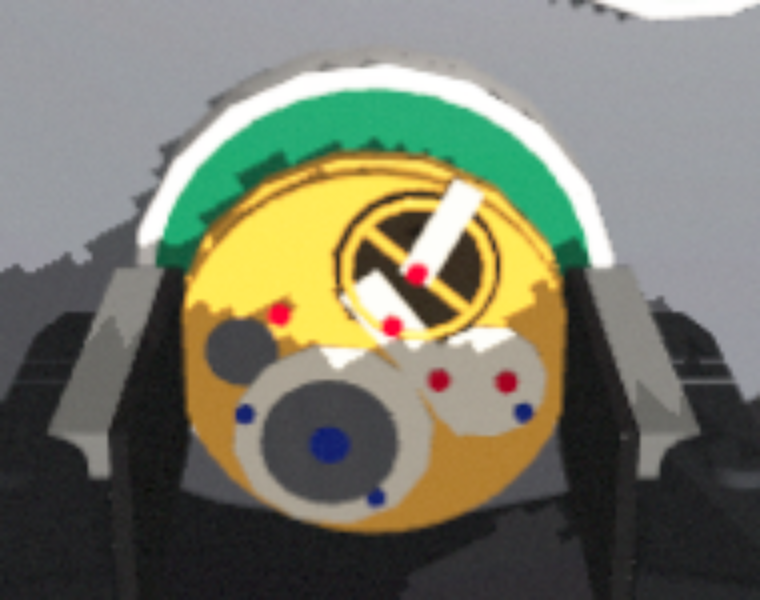

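Call:
send_rows:
  motion: [-0.02,0.06,-0.3,0,3.6,0,0,-0.2,0,3.6,0,0,-0.1,0,3.6,0,0,0,0,3.6,0,0,0,0,3.6]

```text
time_s: 20.02
tool_pos: [459.8, -315.0, 23.9]
orientation: [2.926, 1.571, 2.402]
force: [0.0, 0.3, -0.9]
width: 0.474
```

Call:
send_rows:
  motion: [0,0,-0.05,0,3.6,0,0,0,0,3.6]

```text
time_s: 20.27
tool_pos: [459.8, -315.1, 23.7]
orientation: [-0.232, 1.57, -0.756]
force: [-1.5, 0.4, 6.6]
width: 0.473
```

Touching with about 6.6 N. Release and rise.

Call:
send_rows:
  motion: [0,0,0,0,4.2,0,0,0,0,4.5,0,0,0,0,5,0,0,0,0,5.5,0,0,0,0,6,0,0,0.5,0,6,0,0,1.5,0,6,0,0,3,0,6,0,0,3,0,6,0,0,2,0,6]

```text
time_s: 21.52
tool_pos: [460.1, -315.3, 125.9]
orientation: [-0.196, 1.569, -0.72]
force: [0.5, -0.3, 0.3]
width: 0.704
```

Call:
send_rows:
  motion: [0,0,0,0,6,0,0,0,0,6]

```text
time_s: 21.78
tool_pos: [459.6, -314.9, 123.4]
orientation: [2.872, 1.571, 2.348]
force: [-0.8, 0.3, -0.2]
width: 0.702
```

```bash
python3 - <<'E'
from h import *
s=avg(3);f=grab_frame('wrist');print(s['tool_pos'],s['width'],s['time_s']);save(f,'w15')
print('L',onpad(f,s,(284,220),42))
E
```

```text
std [0.08 0.07 0.24]
[ 459.4630707  -314.76195543  123.0648363 ] 0.6983763843487288 21.925
L ((array([ 460.04, -315.6 ]), np.float64(49.9), np.float64(0.17)), (array([ 459.73, -314.69]), np.float64(43.4), np.float64(0.22)))
```

View pics/w15.png

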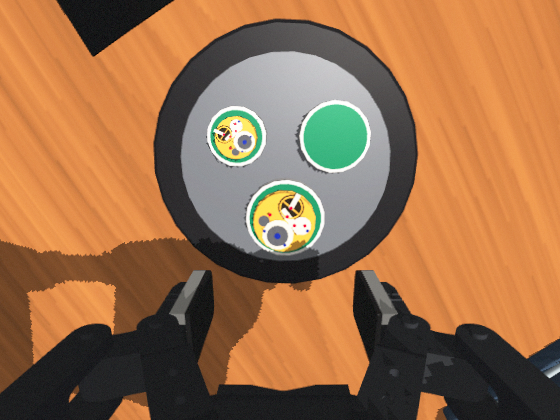

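Call:
send_rows:
  motion: [0,3,0,-4,5.8,0,5,0,-9,5.8,0,5.5,0,-9,5.8,0.1,5.5,0,-9,5.8,0.2,5.5,0,-9,5.8,0.2,5.5,0,-9,5.8,0.1,5,0,-8,5.8,0,3.5,0,-3,5.8,0.05,2.3,0,0,5.8,0,0,0,0,5.8]

```text
time_s: 23.22
tool_pos: [466.1, 90.9, 123.1]
orientation: [-1.713, 1.57, 3.011]
force: [-0.5, -0.4, 0.7]
width: 0.677
```

Call:
send_rows:
  motion: [0,0,0,0,5.8,0,0,0,0,5.8]

```text
time_s: 23.48
tool_pos: [466.3, 88.9, 123.3]
orientation: [-1.25, 1.571, -2.813]
force: [1.0, -0.4, 0.4]
width: 0.679
```

```bash
python3 - <<'E'
from h import *
s=avg(3);f=grab_frame('wrist');print(s['tool_pos'],s['width'],s['time_s'],jaw(s)[1]);save(f,'w16')
p=disc(f,s,(284,215),36,10);print(p,p[0]-s['tool_pos'][:2])
E
```

```text
std [0.01 0.05 0.03]
[466.34272714  88.97427977 123.35867647] 0.6794665570014112 23.625 -89.53162901103514
(array([466.32760818,  92.25378237]), np.float64(35.77034783696793), np.float64(0.2142865559983722)) [-0.01511895  3.2795026 ]
```

View pics/w16.png

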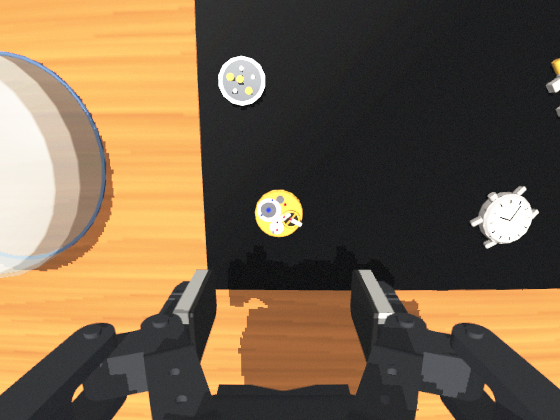

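Call:
send_rows:
  motion: [0,0.33,-3,0,5.8,0,0,-4,0,5.8,0,0,-2.4,0,5.8,0,0,-0.8,0,5.6,0,0,0,0,5.6,0,0,0,0,5.6]

```text
time_s: 24.42
tool_pos: [466.9, 93.0, 22.3]
orientation: [1.645, 1.569, 0.083]
force: [0.7, -0.6, 0.1]
width: 0.658
```

```bash
python3 - <<'E'
from h import *
s=avg(2);f=grab_frame('wrist');print(s['tool_pos'],s['width'],s['time_s'],jaw(s)[1]);save(f,'w17')
p=disc(f,s,(284,265),36,10);print(p,p[0]-s['tool_pos'][:2])
E
```

```text
std [0.01 0.01 0.02]
[466.90507397  92.95849301  22.29790293] 0.6613230403986956 24.525 -89.48293707459179
(array([467.28616745,  92.47213114]), np.float64(35.929909685563764), np.float64(0.2839848047140414)) [ 0.38109348 -0.48636187]
```

View pics/w17.png

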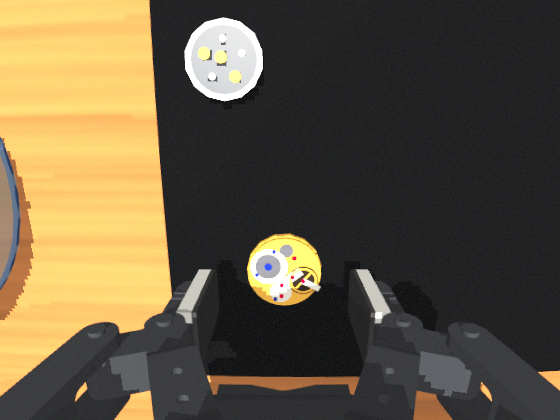

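Call:
send_rows:
  motion: [0.03,-0.04,-1,0,5.4,0,0,-0.6,0,5.2,0,0,-0.22,0,5,0,0,0,0,5,0,0,0,0,4.2,0,0,0,0,3.7,0,0,0,0,2.8,0,0,0,0,2.8,0,0,0,0,2.8]

```text
time_s: 25.7
tool_pos: [466.8, 92.6, 3.8]
orientation: [1.65, 1.57, 0.088]
force: [-2.7, -1.2, 12.9]
width: 0.381
```

Call:
send_rows:
  motion: [0,0,0.3,0,2.8,0,0,0.7,0,2.8,0,0,2,0,2.8,0,0,3,0,2.8,0,0,3,0,2.8,0,0,2,0,2.8,0,0,1,0,2.8,0,0,0,0,2.8]

```text
time_s: 26.7
tool_pos: [466.8, 92.6, 123.6]
orientation: [1.649, 1.57, 0.087]
force: [0.2, 0.3, -0.2]
width: 0.383
```

```bash
python3 - <<'E'
from h import *
s=avg(2);f=grab_frame('wrist');print(s['tool_pos'],s['width'],s['time_s'],jaw(s)[1]);save(f,'w18')
cv2.imwrite('pics/w18z.png',cv2.resize(f['img'][200:350,190:380,::-1],None,fx=4,fy=4))
H=np.array(f['hand_eye'])
for uv in [(270,265),(300,265),(270,315),(300,315)]:
    d=f['depth'][uv[1],uv[0]];p=rays(f,[uv])[0]*d
    print(uv,d,(H[:3,:3]@p+H[:3,3]).round(1))
E
```

```text
std [0.16 0.02 0.29]
[466.65829567  92.55261993 123.27958546] 0.3789733054890084 26.8 -89.48294432410759
(270, 265) 148.89832 [-5.6 12.7 -3.4]
(300, 265) 149.48795 [-5.1 12.4  9.1]
(270, 315) 155.20695 [ -6.  -10.8  -3.6]
(300, 315) 156.43356 [ -4.9 -11.5   9.5]
```

View pics/w18z.png

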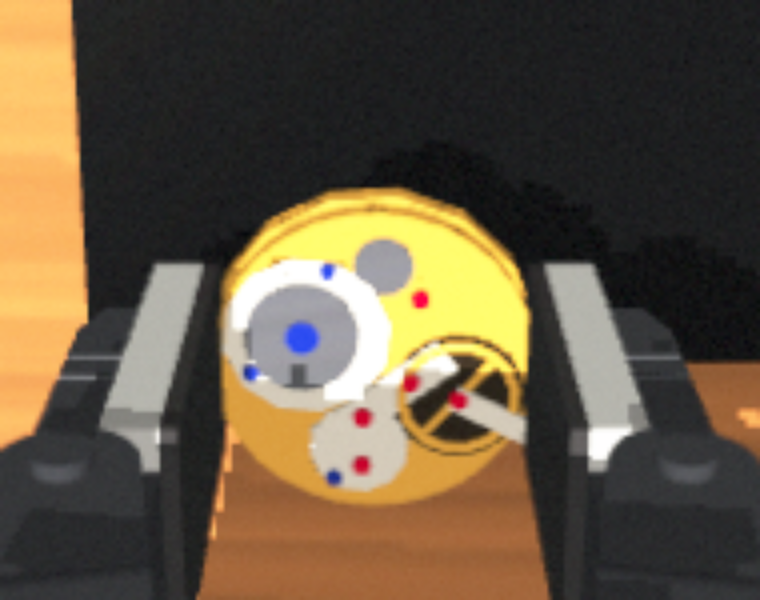

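Call:
send_rows:
  motion: [0.2,-2.5,0,0,2.8,0.6,-4.5,0,0,2.8,0.7,-5.5,0,0,2.8,0.8,-5.5,0,0,2.8,0.8,-5.5,0,0,2.8,0.8,-5.5,0,0,2.8,0.7,-4.5,0,0,2.8,0.4,-2.5,0,0,2.8,0.08,-1.5,0,0,2.8,0,0,0,0,2.8]

```text
time_s: 28.1
tool_pos: [517.3, -282.2, 122.9]
orientation: [-2.342, 1.57, 2.379]
force: [0.6, 0.9, 0.4]
width: 0.382
```

Call:
send_rows:
  motion: [0,0,0,0,2.8]

```text
time_s: 28.22
tool_pos: [517.2, -281.1, 123.1]
orientation: [-2.378, 1.57, 2.344]
force: [0.2, 0.8, -1.0]
width: 0.38
```

```bash
python3 - <<'E'
from h import *
s=avg(4);f=grab_frame('wrist');print(s['tool_pos'],s['width'],s['time_s'],jaw(s)[1]);save(f,'w19')
print(toolpt(f,(283.75,251.75),-6),toolpt(f,(283.75,326.25),-6))
print('M',disc(f,s,(284,215),0,22,False))
E
```

```text
std [0.09 0.14 0.09]
[ 517.31703723 -281.21687953  123.22579212] 0.37930318358491516 28.425 -89.4293993332378
[-6.   17.07  0.3 ] [ -6.   -18.15   0.31]
M (array([ 516.85505589, -282.08557603]), np.float64(41.54505353541304), np.float64(0.15929782910552426))
```

View pics/w19.png

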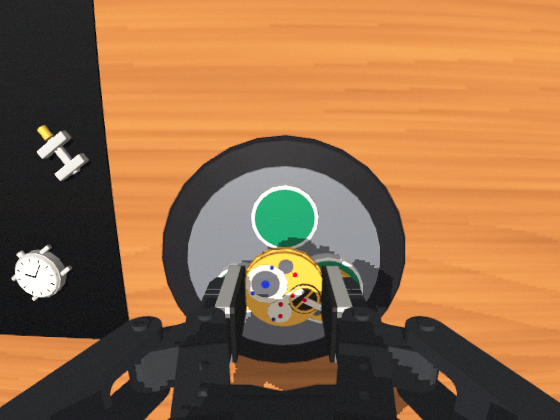

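Call:
send_rows:
  motion: [0.03,-0.11,-2,0,2.8,0,0,-3,0,2.8,0,0,-2.6,0,2.8,0,0,-1.3,0,2.8,0,0,-0.4,0,2.8,0,0,0,0,2.8,0,0,0,0,2.8]

```text
time_s: 29.35
tool_pos: [518.2, -283.8, 31.0]
orientation: [0.967, 1.57, -0.595]
force: [-0.6, 0.2, -0.3]
width: 0.377
```

```bash
python3 - <<'E'
from h import *
s=avg(3);f=grab_frame('wrist');print(s['tool_pos'],s['force'],s['width'],s['time_s'],jaw(s)[1]);save(f,'w20')
cv2.imwrite('pics/w20z.png',cv2.resize(f['img'][200:350,190:380,::-1],None,fx=4,fy=4))
E
```

```text
std [0.04 0.02 0.07]
[ 518.10701233 -283.78750147   30.96342326] [-0.00564025 -0.4418776   0.11137904] 0.3769159490468834 29.5 -89.48547686331895
```

View pics/w20z.png

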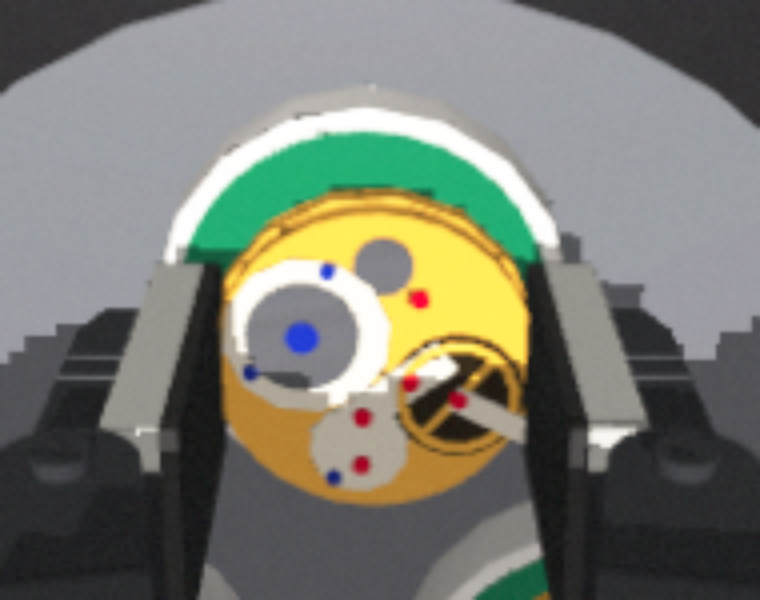

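Call:
send_rows:
  motion: [-0.04,0.08,-0.3,0,2.8,0,0,-0.1,0,2.8,0,0,0,0,2.8,0,0,0,0,2.8]

```text
time_s: 30.05
tool_pos: [517.3, -282.7, 26.2]
orientation: [-2.061, 1.571, 2.661]
force: [-0.3, 0.1, -0.4]
width: 0.377
```

```bash
python3 - <<'E'
from h import *
s=avg(3);f=grab_frame('wrist');print(s['tool_pos'],s['force'],s['width'],s['time_s'],jaw(s)[1]);save(f,'w21')
cv2.imwrite('pics/w21z.png',cv2.resize(f['img'][200:350,190:380,::-1],None,fx=4,fy=4))
E
```

```text
std [0.02 0.01 0.01]
[ 517.35128788 -282.76331983   26.23432589] [-0.42075677 -0.22249294 -0.40577582] 0.3767253574910221 30.2 -89.48359415620916
```

View pics/w21z.png

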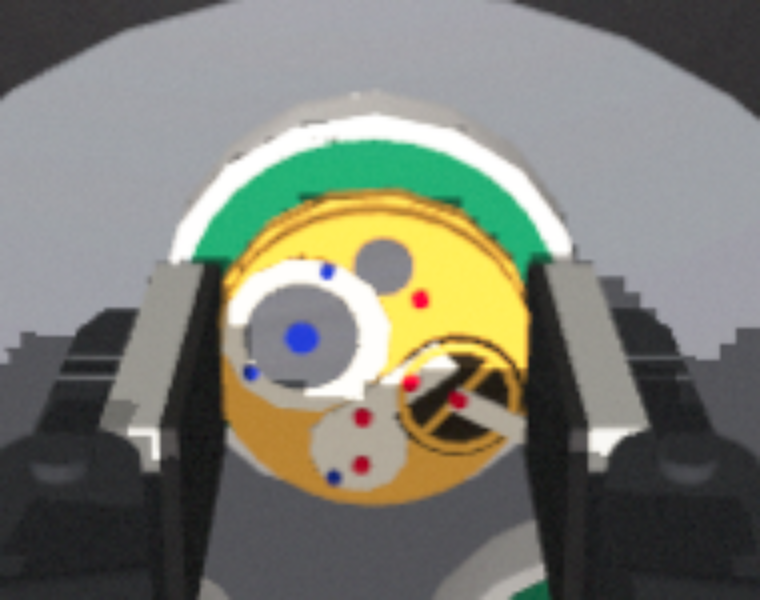

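Call:
send_rows:
  motion: [0.02,0.02,-0.1,0,2.8,0,0,-0.1,0,2.8,0,0,0,0,2.8,0,0,0,0,2.8]

```text
time_s: 30.75
tool_pos: [517.6, -282.5, 24.2]
orientation: [1.856, 1.571, 0.294]
force: [0.0, -0.4, 0.9]
width: 0.377
```

Call:
send_rows:
  motion: [0,0,-0.05,0,2.8,0,0,0,0,2.8]

```text
time_s: 31.0
tool_pos: [517.6, -282.6, 23.9]
orientation: [0.914, 1.571, -0.647]
force: [-0.6, 0.5, 4.7]
width: 0.378
```

Contact at 4.7 N, so release and rise.

Call:
send_rows:
  motion: [0,0,0,0,3.4,0,0,0,0,3.7,0,0,0,0,4.2,0,0,0,0,5,0,0,0,0,5,0,0,0.5,0,5,0,0,1.5,0,5,0,0,3,0,5,0,0,3,0,5,0,0,2,0,5]

```text
time_s: 32.25
tool_pos: [518.0, -282.8, 126.3]
orientation: [0.969, 1.569, -0.592]
force: [0.7, 0.0, 1.1]
width: 0.589
```

Call:
send_rows:
  motion: [-3,0,1,0,5,-2,0,1,0,5,0,0,0,0,5,0,0,0,0,5,0,0,0,0,5]

```text
time_s: 32.88
tool_pos: [468.0, -282.5, 143.4]
orientation: [-2.53, 1.571, 2.192]
force: [-0.3, -0.3, 0.1]
width: 0.583
```

```bash
python3 - <<'E'
from h import *
s=avg(4);f=grab_frame('wrist');print(s['tool_pos'],s['width'],s['time_s']);save(f,'w22')
E
```

```text
std [0.08 0.04 0.03]
[ 467.90197304 -282.49221295  143.38217559] 0.5861980343689828 33.075
```

View pics/w22.png

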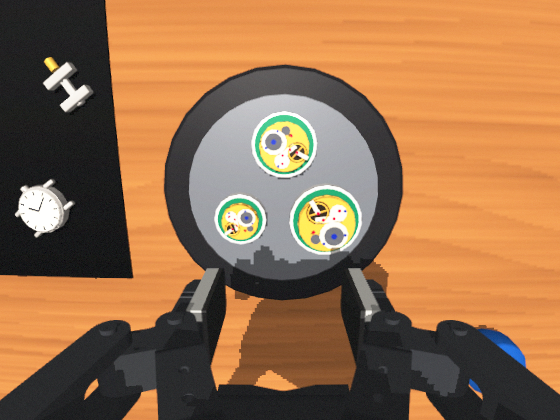

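All three movements sit on their cushions at (284,145), (240,218) and (327,220). I'll measure the centring and the base centre.

```bash
cat >> h.py <<'E'
def proj(f,P,st=None):
    T=pose(f,st);K=f['camera_matrix'];q=(np.atleast_2d(P)-T[:3,3])@T[:3,:3]
    x=q[:,0]/-q[:,2];y=-q[:,1]/-q[:,2];s=1+f['k1']*(x*x+y*y)
    return np.c_[K[0,0]*x*s+K[0,2],K[1,1]*y*s+K[1,2]]
def ring(f,st,c,z,r0,r1,chan,sign=1,thr=5,th=None):
    """strongest signed edge of chan (float img) along radii"""
    pts=[]
    for t in (np.linspace(0,2*np.pi,180,endpoint=False) if th is None else th):
        rr=np.arange(r0,r1,.3);P=np.c_[c[0]+rr*np.cos(t),c[1]+rr*np.sin(t),np.full(len(rr),z)]
        uv=proj(f,P,st).astype(np.float32);v=cv2.remap(chan.astype(np.float32),uv[:,:1],uv[:,1:],cv2.INTER_LINEAR)[:,0]
        if uv.min()<1 or uv[:,0].max()>558 or uv[:,1].max()>418: continue
        d=sign*(v[4:]-v[:-4]);i=d.argmax()
        if d[i]>thr: pts.append(P[i+2,:2])
    return fitc(np.array(pts))+(len(pts),)
E
python3 - <<'E'
from h import *
s=avg(2);f=grab_frame('wrist');im=f['img'].astype(np.float32);rb=im[...,0]-im[...,2]
g=im[...,1]-im[...,0]  # green-ness
for n,c,dp,dm in [('S',(460.4,-249.4),33.5,28),('M',(517.3,-282.4),41.5,36),('L',(460,-315.4),49.6,44)]:
    print(n,'pad',ring(f,s,c,22,dp/2-2,dp/2+2.5,g,-1,20),'mov',ring(f,s,c,30,dm/2-2.5,dm/2+3,rb,-1,25))
print('base',ring(f,s,(479,-282.5),12,88,101,rb,1,20))
print('lining',ring(f,s,(479,-282.5),12,65,85,im.mean(2),-1,20))
E
```

```text
std [0.01 0.02 0.04]
S pad (array([ 460.12, -249.11]), np.float64(34.4), np.float64(0.09), 179) mov (array([ 461.41, -250.09]), np.float64(28.4), np.float64(0.26), 176)
M pad (array([ 517.18, -282.53]), np.float64(42.4), np.float64(0.11), 180) mov (array([ 516.57, -282.55]), np.float64(35.5), np.float64(0.08), 180)
L pad (array([ 459.61, -315.21]), np.float64(50.5), np.float64(0.11), 172) mov (array([ 460.33, -314.78]), np.float64(43.8), np.float64(0.2), 176)
base (array([ 479.69, -282.29]), np.float64(187.0), np.float64(0.18), 169)
lining (array([ 479.05, -282.27]), np.float64(148.0), np.float64(0.12), 180)
```

Call:
send_rows:
  motion: [0,3,1,0,5,0.3,5,1,0,5,0.3,6,1,0,5,0.4,6,1,0,5,0.4,6,1,0,5,0.4,6,0.5,0,5,0.4,6,0,0,5,0.4,6,0,0,5,0.4,6,0,0,5,0.3,5,0,0,5]

```text
time_s: 34.52
tool_pos: [500.4, 269.8, 198.8]
orientation: [1.995, 1.57, 0.434]
force: [0.8, -0.8, 0.2]
width: 0.585
```

Call:
send_rows:
  motion: [0,2.5,0,0,5,0,0.7,0,0,5,0,0,0,0,5,0,0,0,0,5,0,0,0,0,5]

```text
time_s: 35.15
tool_pos: [500.7, 298.6, 198.8]
orientation: [0.436, 1.571, -1.127]
force: [-0.4, 0.9, -0.3]
width: 0.588
```

```bash
python3 - <<'E'
from h import *
s=avg(4);f=grab_frame('wrist');print(s['tool_pos'],s['width'],s['time_s'],jaw(s)[1]);save(f,'w23')
E
```

```text
std [0.02 0.15 0.01]
[500.67223458 298.80887507 198.82339074] 0.58661717754075 35.35 -89.51199848101388
```

View pics/w23.png

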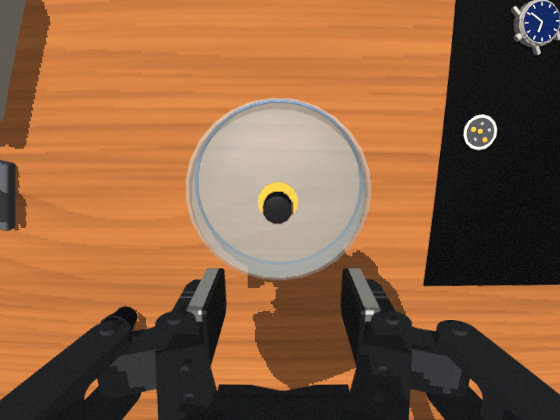

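The knob is at (278,207) in the wrist view, with the bell rim around it.

```bash
python3 - <<'E'
from h import *
s=avg(2);f=grab_frame('wrist');t=s['tool_pos'];im=f['img'].astype(np.float32)
print(bydepth(f,[(278,207),(275,210)],s))
m=np.zeros(im.shape[:2],np.uint8);m[180:235,250:305]=(im.max(2)<70)[180:235,250:305]
n,l,st,c=cv2.connectedComponentsWithStats(m);i=1+st[1:,4].argmax();print(st[i],c[i])
cc=max(cv2.findContours((l==i).astype(np.uint8),0,1)[0],key=len);bot=cc[:,0][cc[:,0,1]>c[i][1]].astype(float)
print('knobtop fit',fitc(atz(f,bot,89,s)[:,:2]),'centroid',atz(f,c[i],86,s))
# rim (blue band) on z~3
b=im[...,2]-im[...,0]
print('rim', ring(f,s,(501,299),0,74,90,b,1,5), ring(f,s,(501,299),0,74,90,im.mean(2),1,8))
print(t)
E
```

```text
std [0.01 0.05 0.  ]
[[506.25361721 302.9413582   88.48747443]
 [504.71320759 305.06553519  91.23615299]]
[264 192  28  31 709] [277.51057828 207.20874471]
knobtop fit (array([504.67, 303.37]), np.float64(19.9), np.float64(0.16)) centroid [[505.44376142 303.33081636  86.        ]]
rim (array([503.76, 303.3 ]), np.float64(156.7), np.float64(0.2), 167) (array([499.52, 301.91]), np.float64(167.1), np.float64(1.03), 128)
[500.58438031 299.25205988 198.7650013 ]
```

Call:
send_rows:
  motion: [0.38,0.41,-2,0,5,0,0,-3,0,5,0,0,-2.5,0,5,0,0,-0.8,0,5,0,0,0,0,5,0,0,0,0,5,0,0,0,0,5]

```text
time_s: 36.42
tool_pos: [504.7, 303.8, 116.6]
orientation: [1.999, 1.569, 0.438]
force: [0.4, -0.1, 0.7]
width: 0.585
```

```bash
python3 - <<'E'
from h import *
s=avg(4);f=grab_frame('wrist');print(s['tool_pos'],s['width'],s['time_s'],jaw(s)[1]);save(f,'w24');t=s['tool_pos']
im=f['img'].astype(np.float32)
cv2.imwrite('pics/w24z.png',cv2.resize(f['img'][200:350,190:380,::-1],None,fx=4,fy=4))
E
```

```text
std [0.1  0.05 0.15]
[504.62721579 303.69388466 116.36584656] 0.587150345252033 36.625 -89.48401320373199
```

View pics/w24z.png

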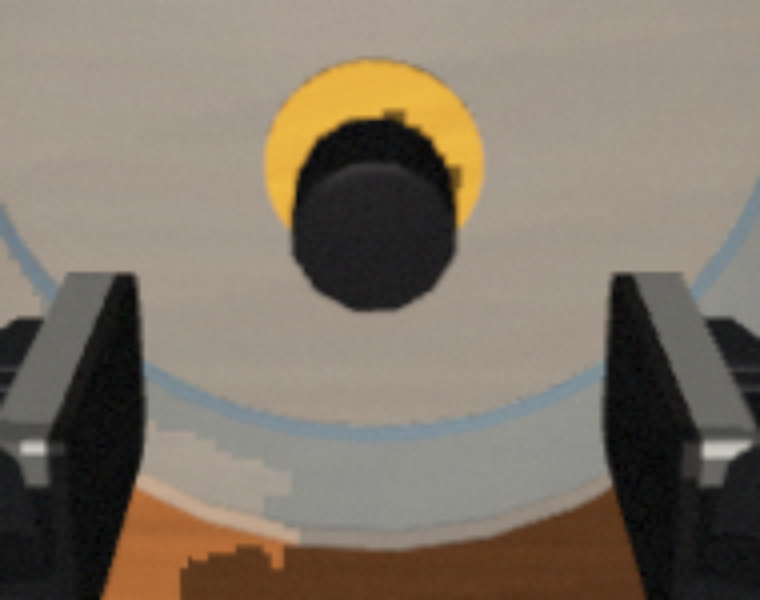

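```bash
python3 - <<'E'
from h import *
s=avg(1,0);f=grab_frame('wrist')
print(s['tool_pos'],toolpt(f,(283.6,259.4),s['tool_pos'][2]-89))
print(bydepth(f,[(283,260),(260,240),(300,290),(283,218)],s).round(1))
E
```

```text
[504.40953637 303.57888306 115.9450901 ] [26.95 -0.25  0.3 ]
[[504.  303.6  89.4]
 [504.8 317.   62. ]
 [472.  292.9  60.7]
 [518.4 303.7  62.4]]
```

Aligned within 0.3 mm. Descend to TCP z of about 66 and grip the knob.

Call:
send_rows:
  motion: [0,0,-2,0,5,0,0,-2,0,5,0,0,-0.9,0,5,0,0,0,0,5,0,0,0,0,4.5,0,0,0,0,3.5]

```text
time_s: 37.52
tool_pos: [504.7, 303.7, 67.4]
orientation: [1.993, 1.57, 0.431]
force: [0.1, -0.4, 0.1]
width: 0.41
```

Call:
send_rows:
  motion: [0,0,0,0,2.6,0,0,0,0,2.2,0,0,0,0,1.4,0,0,0,0,1.4,0,0,0,0,1.4]

```text
time_s: 38.15
tool_pos: [504.4, 303.7, 67.2]
orientation: [2.103, 1.57, 0.542]
force: [-1.8, -0.2, 6.9]
width: 0.233
```

```bash
python3 - <<'E'
from h import *
s=avg(2);f=grab_frame('wrist');print(s['tool_pos'],s['width'],s['time_s'],s['force'],s['ft_torque']);save(f,'w25')
E
```

```text
std [0.03 0.   0.  ]
[504.45984664 303.65377593  67.19629288] 0.23407273072214085 38.25 [-1.59079072 -0.66756316  7.03757951] [-0.04740684  0.25590505  0.03187911]
```

View pics/w25.png

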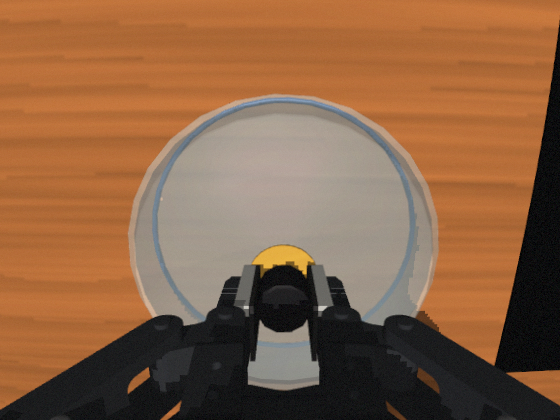

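Call:
send_rows:
  motion: [0,0,0.3,0,1.4,0,0,0.7,0,1.4,0,0,1.5,0,1.4,0,0,2.5,0,1.4,0,0,2.5,0,1.4,0,0,1,0,1.4,0,0,0,0,1.4,0,0,0,0,1.4]

```text
time_s: 39.3
tool_pos: [503.9, 303.3, 151.0]
orientation: [-1.125, 1.57, -2.687]
force: [-0.5, 0.2, -2.0]
width: 0.235
```

```bash
python3 - <<'E'
from h import *
s=avg(2);f=grab_frame('wrist');print(s['tool_pos'],s['width'],s['time_s'],s['force'],s['ft_torque']);save(f,'w26')
f=grab_frame('scene');save(f,'s26')
E
```

```text
std [0.02 0.02 0.07]
[503.89791116 303.3126     150.91000625] 0.22881947525099958 39.4 [ 0.21034717 -0.4280784  -2.53866429] [-0.03873517  0.03090276  0.00643657]
```

View pics/s26.png

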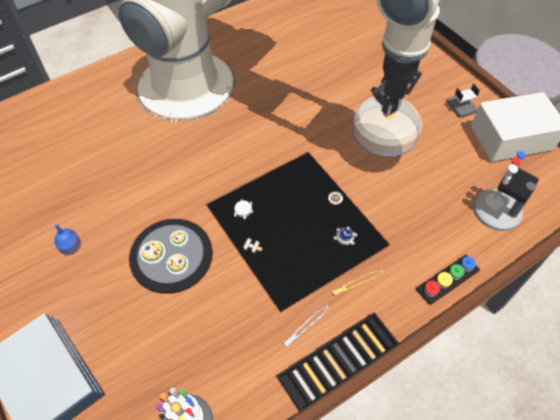

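View pics/w26.png

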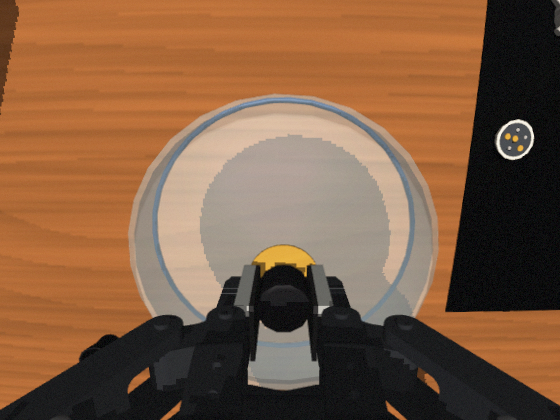

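Call:
send_rows:
  motion: [0,-1.5,0,0,1.4,-0.2,-3,0,0,1.4,-0.2,-4.5,0,0,1.4,-0.2,-4.5,0,0,1.4,-0.2,-4.5,0,0,1.4,-0.2,-4.5,0,0,1.4,-0.2,-4.5,0,0,1.4,-0.2,-4.5,0,0,1.4,-0.2,-4.5,0,0,1.4,-0.2,-4.5,0,0,1.4]

```text
time_s: 40.75
tool_pos: [485.6, -103.5, 151.7]
orientation: [-0.127, 1.571, -1.69]
force: [0.2, -0.2, -2.6]
width: 0.232
```

Call:
send_rows:
  motion: [-0.2,-4.5,0,0,1.4,-0.2,-4.5,0,0,1.4,-0.2,-4,0,0,1.4,-0.07,-3,0,0,1.4,0,-1.6,0,0,1.4,0,-0.5,0,0,1.4,0,0,0,0,1.4,0,0,0,0,1.4,0,0,0,0,1.4]

```text
time_s: 41.88
tool_pos: [479.7, -281.7, 151.8]
orientation: [-2.39, 1.571, 2.332]
force: [0.1, 0.6, -2.0]
width: 0.236
```

```bash
python3 - <<'E'
from h import *
s=avg(4);f=grab_frame('wrist');print(s['tool_pos'],s['width'],s['time_s'],s['force'],s['ft_torque']);save(f,'w27')
f=grab_frame('scene');cv2.imwrite('pics/s27z.png',cv2.resize(f['img'][170:320,90:250,::-1],None,fx=4,fy=4))
E
```

```text
std [0.01 0.14 0.01]
[ 479.71040121 -281.94331022  151.76858992] 0.23585817391743796 42.075 [-0.79730345  0.08499735 -2.18252916] [0.02315323 0.02308196 0.01764522]
```

View pics/w27.png

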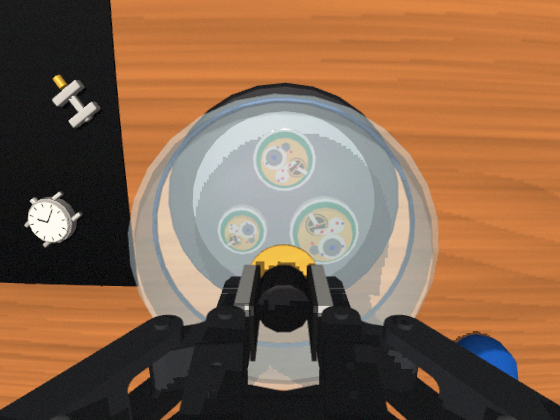

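View pics/s27z.png

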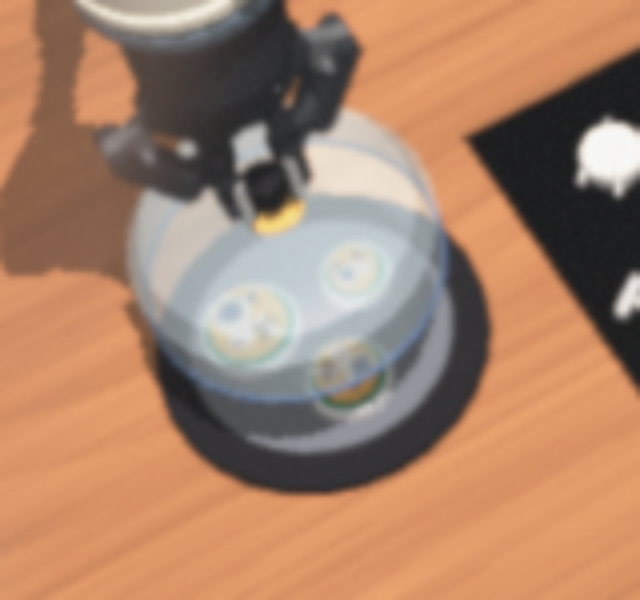

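Call:
send_rows:
  motion: [-0.05,-0.03,-1,0,1.4,0,0,-1.5,0,1.4,0,0,-1.5,0,1.4,0,0,-1.2,0,1.4,0,0,-0.6,0,1.4,0,0,0,0,1.4,0,0,0,0,1.4]

```text
time_s: 43.05
tool_pos: [479.3, -282.9, 94.1]
orientation: [0.928, 1.57, -0.634]
force: [0.0, 1.2, -1.7]
width: 0.233
```

```bash
python3 - <<'E'
from h import *
s=avg(4);f=grab_frame('wrist');print(s['tool_pos'],s['width'],s['time_s'],s['force'],s['ft_torque']);save(f,'w28')
E
```

```text
std [0.02 0.02 0.03]
[ 479.36787595 -282.90895451   94.13373822] 0.22853879279597095 43.25 [ 0.4390141   0.68178902 -2.5748721 ] [ 0.05264813  0.04780565 -0.02555286]
```

View pics/w28.png

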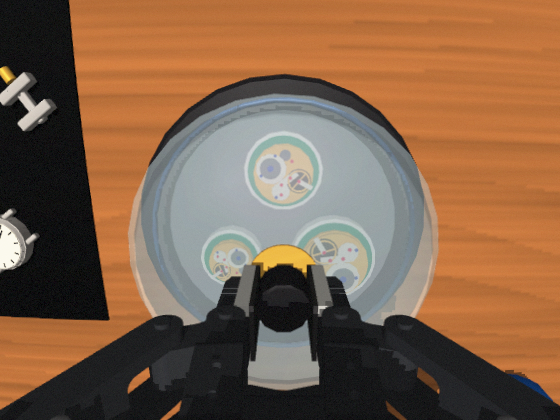

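Call:
send_rows:
  motion: [0,0.05,-0.5,0,1.4,0,0,-0.4,0,1.4,0,0,-0.2,0,1.4,0,0,-0.1,0,1.4,0,0,0,0,1.4,0,0,0,0,1.4]

```text
time_s: 44.05
tool_pos: [479.2, -282.3, 81.8]
orientation: [0.94, 1.571, -0.622]
force: [-0.4, 0.1, -3.1]
width: 0.235
```

Call:
send_rows:
  motion: [0,0,-0.1,0,1.4,0,0,0,0,1.4,0,0,0,0,1.4]

```text
time_s: 44.42
tool_pos: [479.1, -282.3, 80.7]
orientation: [1.553, 1.571, -0.009]
force: [-0.4, 0.6, -1.9]
width: 0.234
```

Call:
send_rows:
  motion: [0,0,-0.05,0,1.4,0,0,-0.05,0,1.4,0,0,0,0,1.4]

```text
time_s: 44.8
tool_pos: [479.1, -282.2, 79.7]
orientation: [-2.485, 1.571, 2.236]
force: [-0.3, -0.7, -2.2]
width: 0.237
```

Call:
send_rows:
  motion: [0,0,-0.05,0,1.4,0,0,0,0,1.4]

```text
time_s: 45.05
tool_pos: [479.1, -282.2, 79.2]
orientation: [-2.51, 1.571, 2.211]
force: [-0.3, 0.0, -2.1]
width: 0.234
```

Call:
send_rows:
  motion: [0,0,-0.04,0,1.4,0,0,0,0,1.4]

```text
time_s: 45.3
tool_pos: [479.1, -282.3, 79.2]
orientation: [0.894, 1.571, -0.668]
force: [-1.4, 0.8, 5.1]
width: 0.233
```

Call:
send_rows:
  motion: [0,0,-0.04,0,1.4,0,0,0,0,1.4]

```text
time_s: 45.55
tool_pos: [479.2, -282.3, 79.1]
orientation: [0.912, 1.57, -0.649]
force: [-4.2, 1.7, 13.4]
width: 0.231
```

Seated. I'll ease the load, then open and lift straight up.

Call:
send_rows:
  motion: [0,0,0.04,0,1.4,0,0,0,0,1.9,0,0,0,0,2.3,0,0,0,0,3,0,0,0,0,4,0,0,0,0,5,0,0,0,0,5.5]

```text
time_s: 46.42
tool_pos: [479.1, -282.3, 78.8]
orientation: [-2.723, 1.571, 1.998]
force: [-0.1, 0.2, 0.3]
width: 0.648
```

Call:
send_rows:
  motion: [0,0,0.5,0,5.5,0,0,1.5,0,5.5,0,0,3,0,5.5,0,0,4,0,5.5,0,0,3,0,5.5,0,0,0,0,5.5,0,0,0,0,5.5,0,0,0,0,5.5]

```text
time_s: 47.42
tool_pos: [478.7, -282.0, 198.2]
orientation: [-2.204, 1.569, 2.517]
force: [0.8, -0.4, -0.6]
width: 0.646
```

```bash
python3 - <<'E'
from h import *
s=avg(4);f=grab_frame('wrist');print(s['tool_pos'],s['width'],s['time_s'],s['force']);save(f,'w29')
E
```

```text
std [0.07 0.05 0.04]
[ 478.7961025  -282.01169495  198.17158811] 0.6459631336241151 47.625 [ 0.08028884 -0.47094897 -0.03593814]
```

View pics/w29.png

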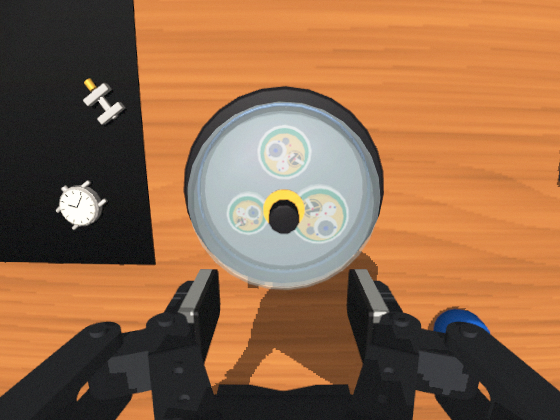

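Call:
send_rows:
  motion: [-1,3,2,0,5.5,-1,5,2,0,5.5,0,5.5,2,0,5.5,0,5.5,0,0,5.5,0,5,0,0,5.5,0,4,0,0,5.5,0,0,0,0,5.5,0,0,0,0,5.5]

```text
time_s: 48.68
tool_pos: [459.2, -2.5, 258.8]
orientation: [-0.173, 1.571, -1.734]
force: [-0.6, -0.2, 0.3]
width: 0.641
```

```bash
python3 - <<'E'
from h import *
s=avg(2);print(s['tool_pos'],s['time_s'])
f=grab_frame('top');save(f,'t30');im=f['img'].astype(np.float32);rb=im[...,0]-im[...,2];b=im[...,2]-im[...,0]
print('base',ring(f,None,(478,-283),12,88,101,rb,1,15))
for z in (12,14): print('rim band',ring(f,None,(478,-283),z,73,87,b,1,3))
uv=proj(f,[478,-283,100])[0].astype(int);print(uv)
x,y=uv;m=np.zeros(im.shape[:2],np.uint8);sl=(slice(y-12,y+13),slice(x-12,x+13));m[sl]=(im.max(2)<75)[sl]
n,l,st,c=cv2.connectedComponentsWithStats(m)
for i in range(1,n):
    if st[i,4]>30: print('knob',st[i],atz(f,c[i],99),bydepth(f,[c[i]]))
cv2.imwrite('pics/t30z.png',cv2.resize(f['img'][190:295,345:450,::-1],None,fx=5.5,fy=5.5,interpolation=cv2.INTER_CUBIC))
f=grab_frame('scene');cv2.imwrite('pics/s30z.png',cv2.resize(f['img'][170:320,90:300,::-1],None,fx=3.8,fy=3.8))
E
```

```text
std [0.01 0.2  0.01]
[459.22192244  -2.69344602 258.76371639] 48.775
base (array([ 477.49, -281.49]), np.float64(189.6), np.float64(0.4), 179)
rim band (array([ 477.83, -283.31]), np.float64(156.0), np.float64(0.31), 126)
rim band (array([ 477.69, -282.8 ]), np.float64(155.8), np.float64(0.29), 126)
[408 239]
knob [402 235  12  10  95] [[ 477.11557031 -280.9810396    99.        ]] [[ 477.06205632 -280.50381404  100.78180603]]
```

View pics/t30z.png

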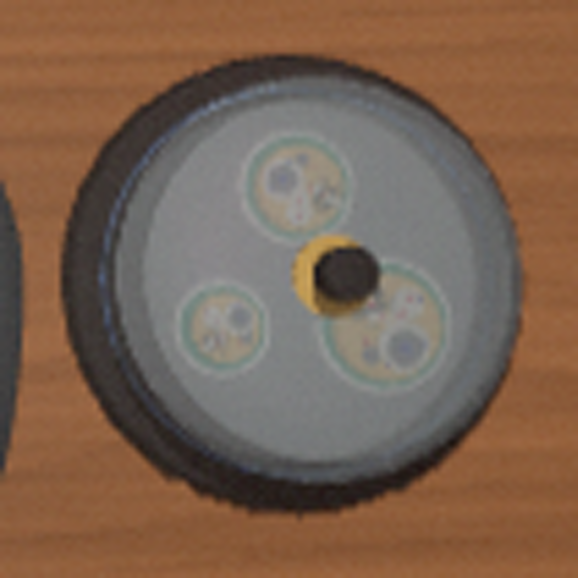

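View pics/s30z.png

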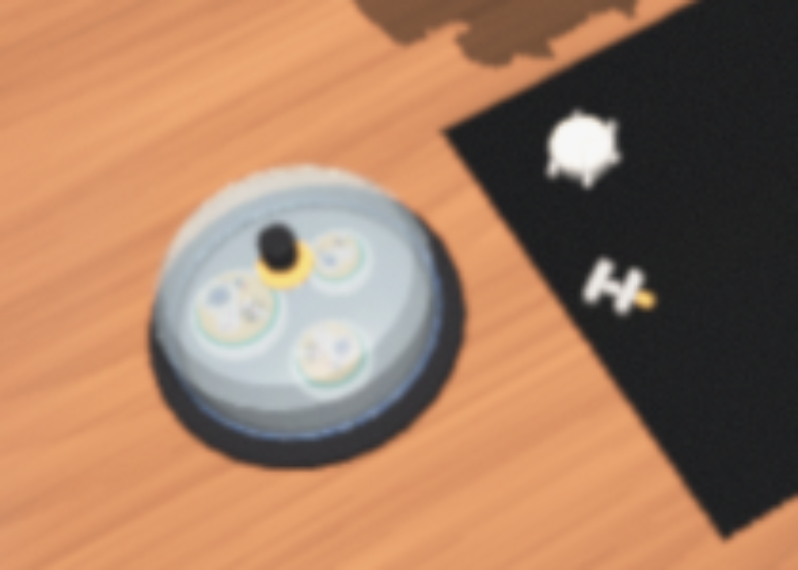

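The top view shows the bell on its base, centred to within about 1.8 mm, with its knob top at 100.8 mm (101 expected). The movements are still on their cushions under it, and the arm is clear, so I'll hand in.

```bash
python3 -c "
from h import *
print(state()['qvel'].round(3));print(sign_off())"
```

```text
[ 0.001 -0.001  0.     0.001  0.001  0.001]
the job is handed in; nothing more can be done
None
```

The three movements are on the casing cushions of their sizes, bridge side up. The bell stands over them on its base, and the job was handed in at about 49 s. `sign_off` gave no verdict, so this rests on my own checks.

- **Movements:** I lowered each one slowly and released it at 4–7 N of contact. Centring measured 0.6 mm (medium), 0.8–1.0 mm (large) and 0.7–1.6 mm (small) off. The three readings for the small one pointed in different directions, so about 1 mm of that is camera error.
- **Bell:** It touched down at about 5 N, and one further small step pressed it to 13 N before I eased off and released. The knob top reads 100.8 mm, against 101 expected for sitting flat. The rim reads 1.3–1.8 mm and the knob 0.6 mm from the base centre.
- **Cameras:** The cameras disagreed by up to 4 mm. The wrist camera's reported offset carried a constant bias of about 1.6 and 1.8 mm in x and y. I corrected for it from the large movement's placing onward. The small one had already been placed, but its check afterwards was still good.
- **Watches:** I did not touch the two cased watches and saw no movement of them. I did not measure their positions again at the end.

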